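# Clear finished lamp caps from the machine's catch tray into the tote

### The arm

A 6-joint arm with a two-finger parallel gripper is mounted at the origin on the work surface. World frame = base frame: x ahead of the robot, y to its left, z up, the work surface at z = 0. Lengths are in mm, angles in rad, forces in N, time in s.
With the tool pointing down it reaches from about 275 to 850 mm from the base axis. Payload 5.2 kg.
Tool frame: the origin (TCP) lies at the very end of the fingers, on their centre line; the grasp point (between the pads) lies 19 mm behind it (r.grasp_offset is the distance from the TCP to the grasp point, in mm); z points along the fingers, x is the direction in which the jaws open and shut, and the axes are right-handed (so a half turn about z gives the same grasp; the last joint's range is limited). The gripper opens to 85 mm and grips with 20 to 120 N. Pads are 22 mm wide; open, the fingers measure 114 mm over their backs; the gripper's body (76 mm by 85 mm) begins 54 mm behind the grasp point. The pads swing forward as they close: fully open they stand 13 mm farther back than shut.
Start: joints at [-1.475, 0.259, 1.535, -0, 1.348, -0.203], TCP at [161.926, -525.628, 231.31] pointing down, gripper open.
Joint ranges: [-3.14, 3.14], [-0.91, 2.08], [0.19, 2.58], [-1.22, 4.36], [0.22, 2.71], [-3.12, 3.12]. Speed limits (rad/s): [2.57, 2.57, 3.14, 3.14, 3.14, 3.14].

### API

Orientations are given as [roll, pitch, yaw] about the fixed x, y, z axes, in that order (R = Rz(yaw) Ry(pitch) Rx(roll)).
In Python, from cell import r, capture, camera_info gives the robot as it stands.
- The arm moves only by the tool jog_arm, never from a script. Its argument "increments" is a list of rows, each an object with "gripper": the finger opening in mm, from 0 to 85.4; "slide": the shift along the tool's x, y, z in mm, a list of three; "twist": the turn, a rotation vector about the tool's x, y, z in rad, a list of three. A call has exactly 10 rows; each row shifts and turns the commanded pose from where the row before left it, along the tool's axes as they then stand; what a row does not reach is not made up. A row lasts 1/8 s, in which the tool goes at most 62.5 mm and 10.7 degrees, less where a joint would pass 70% of its speed; a pose out of reach is approached as far as the arm can. A call is refused whole if a number of a shift passes 62.5 or a number of a turn 0.188, either way. A call with a gripper value outside its range is refused whole. The fingers move at their own pace and stop on an object; "squeeze" is the grip in N (left out, the last holds). Time passes only in rows, so rows that do not move let the fingers close, or fill a call up. It gives the time, the measured TCP pose, the force and the opening at its end, in the units of the state.
- r.get_state(): the state, without advancing time (a new reading comes with each control period).
- capture(name): name is "scene" or "top" or "wrist"; returns the picture (400x640x3 uint8, red, green, blue); there is no depth.
- camera_info(name): a dict with "intrinsics" (3x3 intrinsics, pixels), "R" (3x3) and "t" (3): a world point X has camera coordinates R X + t. Camera axes: x right, y down, z forward; pixel columns grow to the right and rows downward; lengths in mm; the calibration is good to about 2 mm. A picture is of the moment at which its call begins: read the wrist's pose just before it. camera_info takes no time and is no camera call; for the wrist camera it gives the pose at the moment of the call.
- r.job_done(): hands the job in, once; it reports no verdict.
The state is a dict: "time_s": time; "qpos": joint angles; "joint_velocities": joint speeds; "joint_efforts": joint torques, N m; "position": TCP position; "ee_rot": TCP orientation; "wrist_force": force on the tool from outside, world axes, zero at the start; "torque": the same for the moment, N m; "gripper_width": finger opening in mm.
Only numpy, scipy, OpenCV 4.12 (cv2) and the standard library are available. Lean on these libraries where they do the work, as an engineer would, in place of code of your own. Each camera call takes 0.05 s, during which the arm holds its last target.

### The job

Take the two finished brass lamp caps, the ones with a neck on top, out of the catch tray at the foot of the machine and stand them upright, side by side, in the blue tote, setting each down gently on the packing board inside: do not drop it or ram it down. The plain blank without a neck is not finished yet and stays standing in the tray, and the other things on the bench stay where they are.

Things in the scene. Friction and masses are not known exactly. Their poses are not given: they have to be found in the camera images.
- machine: Grey bench machine, fixed. Origin: on the bench, at the foot of the middle of its flat front face (the plane x = 0, 340 mm wide, 220 mm high; a motor head on top up to about 500 mm). x points into the machine, y along the face, z up. A gripper pointing straight down over the parts would hit the face and ledge: come in tilted, the fingers pointing down and towards the face.
- tray (a point): Centre of the floor of the machine's steel catch tray, 30 mm above the bench; axes as the machine's. The tray runs from the face out to 120 mm in front of it and is 340 mm wide along the face. Its 3 mm thick rims, on the front and the two ends only, stand 20 mm above the floor.
- ledge_edge (a point): Middle of the lower front edge of a ledge on the machine's face above the tray: the ledge juts out 15 mm from the face, is 240 mm wide and spans 140 to 160 mm above the bench.
- cap_a: Finished lamp cap, turned brass, free: round skirt 48 mm across and 36 mm high, cone shoulder to 43 mm, then a neck 18 mm across; 62 mm high in all, 0.14 to 0.28 kg. Starts upright in the tray, its axis 27 to 34 mm in front of the machine's face and at least 83 mm from its neighbours' axes. Origin: centre of its underside; z is its axis, up through the neck.
- cap_b: Second finished lamp cap, turned brass, free: round skirt 48 mm across and 36 mm high, cone shoulder to 43 mm, then a neck 18 mm across; 62 mm high in all, 0.14 to 0.28 kg. Starts upright in the tray, its axis 27 to 34 mm in front of the machine's face and at least 83 mm from its neighbours' axes. Origin: centre of its underside; z is its axis, up through the neck.
- blank: Unfinished blank, same brass, free: a plain cylinder without neck, 48 mm in diameter and 42 mm high, flat top; stands in the tray in line with the caps, in any of the three places. Origin: centre of its underside, z up.
- tote: Open blue plastic tote, fixed: outside 300 mm along its x, 200 mm along its y, 120 mm high, walls 4 mm. Origin: centre of its underside, z up. A level cardboard packing board covers its whole inside; the board's top lies between 16 and 72 mm above the origin, different each time and not among the readings: feel for it. It rests on foam: gives about 1 mm per 3 N.
- tote_rim (a point): Centre of the tote's open mouth, at the height of its rim, 120 mm above the bench; axes as the tote's.
- shade: Bystander: white lamp shade, closed and bulbous, 100 mm in diameter, 95 mm high, free. Origin: centre of its underside.
- screwdriver: Bystander: screwdriver, about 200 mm long, lying along its x axis on the bench, free.
- lamp_base: Bystander: white plastic lamp base, a disc 84 mm in diameter and 14 mm thick with a stub 24 mm in diameter up to 40 mm, free. Origin: centre of its underside.
Not all that is in view belongs to the job. What is shaped like the cap_b but green or red is not meant.

How it is judged (in metres and radians):
On the way:
1. one finished cap stands upright in the tote, released (((x of cap_a in the frame of tote between -0.125 and 0.125 m and y of cap_a in the frame of tote between -0.075 and 0.075 m and z of cap_a in the frame of tote between 0.004 and 0.08 m and angle between cap_a's own z axis and vertical below 0.15 rad and linear speed of cap_a below 0.03 m/s and contact force between the fingers and cap_a below 0.1 N) or (x of cap_b in the frame of tote between -0.125 and 0.125 m and y of cap_b in the frame of tote between -0.075 and 0.075 m and z of cap_b in the frame of tote between 0.004 and 0.08 m and angle between cap_b's own z axis and vertical below 0.15 rad and linear speed of cap_b below 0.03 m/s and contact force between the fingers and cap_b below 0.1 N))), for 0.2 s.
At the end, for the whole second after the job is handed in: Both necked caps stand in the tote on its board (origin within 125 mm along x and 75 mm along y of the tote's centre, 4 to 80 mm above its underside), upright within 0.15 rad, at rest and released; the blank stands at rest on the tray floor, upright within 0.2 rad (x of cap_a in the frame of tote between -0.125 and 0.125 m and y of cap_a in the frame of tote between -0.075 and 0.075 m and z of cap_a in the frame of tote between 0.004 and 0.08 m and angle between each of cap_a, cap_b's own z axis and vertical below 0.15 rad and linear speed of each of cap_a, cap_b, blank below 0.03 m/s and contact force between the fingers and cap_a below 0.1 N and x of cap_b in the frame of tote between -0.125 and 0.125 m and y of cap_b in the frame of tote between -0.075 and 0.075 m and z of cap_b in the frame of tote between 0.004 and 0.08 m and contact force between the fingers and cap_b below 0.1 N and x of blank in the frame of machine between -0.117 and 0 m and y of blank in the frame of machine between -0.167 and 0.167 m and z of blank in the frame of machine between 0.024 and 0.04 m and angle between blank's own z axis and vertical below 0.2 rad); the robot touches nothing.
It fails at once if one finished cap is dropped or thrown (faster than 0.4 m/s with no finger on it: a fall of about 8 mm) (linear speed of cap_a above 0.4 m/s and contact force between the fingers and cap_a below 0.1 N).
It fails at once if one finished cap is pressed or knocked against the tote or its board with more than 18 N (contact force between cap_a and tote above 18 N).
It fails at once if the other finished cap is dropped or thrown (faster than 0.4 m/s with no finger on it: a fall of about 8 mm) (linear speed of cap_b above 0.4 m/s and contact force between the fingers and cap_b below 0.1 N).
It fails at once if the other finished cap is pressed or knocked against the tote or its board with more than 18 N (contact force between cap_b and tote above 18 N).
It fails at once if a bystander (shade, screwdriver, lamp base) is moved by more than 30 mm (distance of any of shade, screwdriver, lamp_base from where it was at the start of the episode above 0.03 m).
It also fails if it takes over 59 s, if anything falls off the work surface, if the arm or the gripper's body presses on something with over 40 N, if the wrist force passes 120 N, or if a joint passes its speed limit or range.

## Working session

There is one attempt and no reset: what is moved stays moved. The work goes in short steps, Python scripts to look and compute and a tool call to move; the robot and the scene stay as the last step left them, time stands still between calls to the robot, and variables do not carry over. Pictures are saved under pics/ and viewed, and the job is handed in when it is done.

Besides the shell and the picture viewer there is one more tool, called as name(argument=value, ...) on one line, values as JSON. jog_arm: Moves the arm, as the interface text tells. Its arguments: {"type":"object","properties":{"increments":{"type":"array","items":{"type":"object","properties":{"gripper":{"type":"number"},"slide":{"type":"array","items":{"type":"number"}},"twist":{"type":"array","items":{"type":"number"}}}}},"squeeze":{"type":"number"}},"required":["increments"]}

```bash
ls; mkdir -p pics; python3 - <<'E'
from cell import r,capture,camera_info
import cv2,numpy as np
for n in ["scene","top","wrist"]:
    i=camera_info(n); im=capture(n); cv2.imwrite(f"pics/{n}0.png",im[:,:,::-1])
    R=np.array(i["R"]);t=np.array(i["t"]);print(n,np.round(i["intrinsics"],1).tolist(),"pos",np.round(-R.T@t),"fwd",R[2].round(2),"right",R[0].round(2))
s=r.get_state()
print({k:np.round(v,3).tolist() for k,v in s.items()},r.grasp_offset)
E
```

```text
pics
scene [[410.1, 0.0, 316.2], [0.0, 410.1, 200.4], [0.0, 0.0, 1.0]] pos [1233. -236.  583.] fwd [-0.76  0.3  -0.57] right [0.36 0.93 0.01]
top [[499.8, 0.0, 319.9], [0.0, 499.8, 203.7], [0.0, 0.0, 1.0]] pos [ 383.   51. 1266.] fwd [ 0.16 -0.02 -0.99] right [ 0.02 -1.    0.02]
wrist [[334.0, 0.0, 318.7], [0.0, 334.0, 199.9], [0.0, 0.0, 1.0]] pos [ 239. -501.  373.] fwd [-0.3  -0.09 -0.95] right [ 0.29 -0.96 -0.  ]
{'time_s': 0.15, 'qpos': [-1.475, 0.259, 1.536, 0.0, 1.348, -0.203], 'joint_velocities': [0.001, -0.001, -0.004, 0.0, 0.0, -0.0], 'joint_efforts': [0.003, -44.639, -29.082, -0.0, 0.008, -0.0], 'position': [161.886, -525.217, 230.685], 'ee_rot': [-3.141, 0.001, -1.272], 'wrist_force': [-0.331, -0.631, 0.555], 'torque': [0.007, 0.009, -0.002], 'gripper_width': 85.464} 18.700000000000003
```

View pics/scene0.png

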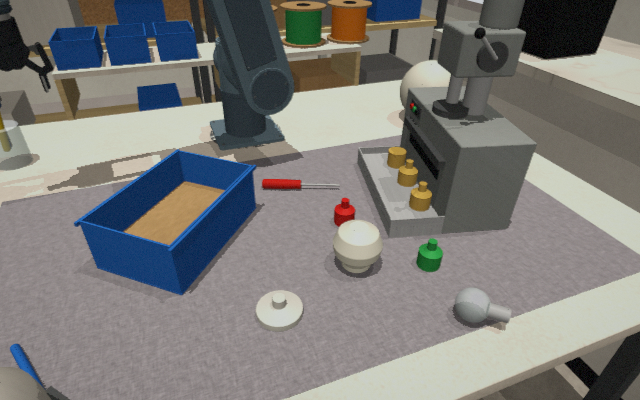

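View pics/top0.png

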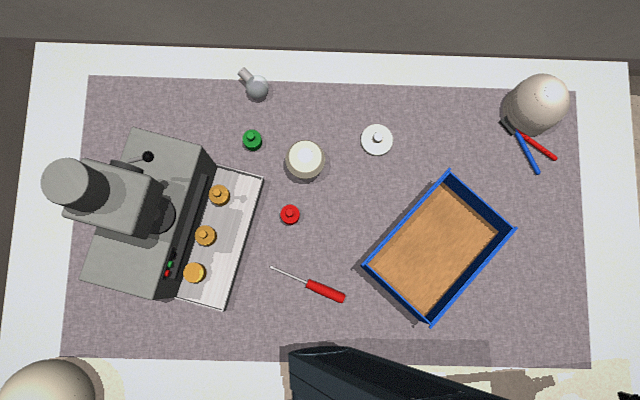

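View pics/wrist0.png

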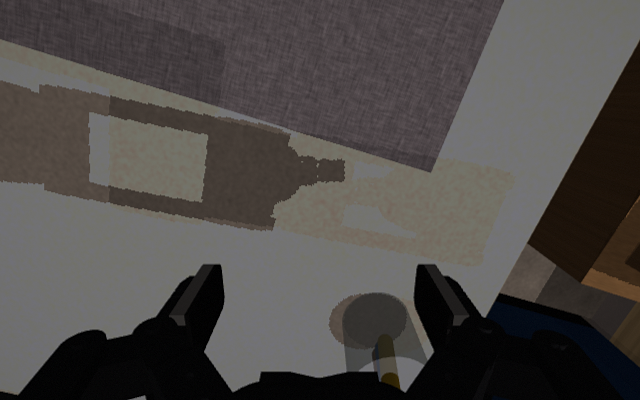

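The candidates in the top view are brass necked caps at (219,195) and (205,236), a flat brass blank at (194,272), and decoys in red (290,214) and green (252,140). The tote is at about (440,247), and the shade (304,160) and screwdriver (310,285) lie between. Next I'll take a close crop and measure.

```bash
cat > h.py <<'E'
import numpy as np,cv2
from cell import r,capture,camera_info
def ray(n,u,v,z,i=None):
    i=i or camera_info(n);R=np.array(i["R"]);t=np.array(i["t"]);K=np.array(i["intrinsics"])
    c=-R.T@t;d=R.T@np.linalg.inv(K)@np.array([u,v,1.]);return c+d*(z-c[2])/d[2]
def proj(n,X,i=None):
    i=i or camera_info(n);p=np.array(i["intrinsics"])@(np.array(i["R"])@np.array(X,float)+np.array(i["t"]));return p[:2]/p[2]
E
python3 - <<'E'
from h import *
im=cv2.imread("pics/top0.png")
c=im[120:330,150:360];cv2.imwrite("pics/crop_top.png",cv2.resize(c,None,fx=2.8,fy=2.8,interpolation=cv2.INTER_CUBIC))
s=cv2.imread("pics/scene0.png")
cv2.imwrite("pics/crop_scene.png",cv2.resize(s[130:250,340:480],None,fx=5,fy=5,interpolation=cv2.INTER_CUBIC))
hsv=cv2.cvtColor(im,cv2.COLOR_BGR2HSV)
m=cv2.inRange(hsv,(12,130,90),(30,255,255));m[:, 260:]=0;m[:, :170]=0
n,l,st,ce=cv2.connectedComponentsWithStats(m)
for k in range(1,n):
    if st[k,4]>30: print("brass",st[k],ce[k].round(1),ray("top",*ce[k],66).round(1))
b=cv2.inRange(hsv,(100,120,40),(125,255,255));b[:, :340]=0;b[:150]=0;b[335:]=0
n,l,st,ce=cv2.connectedComponentsWithStats(b);k=1+np.argmax(st[1:,4]);p=np.argwhere(l==k)[:,::-1].astype(np.float32)
box=cv2.boxPoints(cv2.minAreaRect(p));
for q in box: print("tote",q,ray("top",*q,120).round(1))
for u,v in [(450,170),(516,229),(431,326),(362,265)]: print(ray("top",u,v,120).round(1))
for u,v in [(263,177),(223,310),(178,300),(216,163)]: print("tray",ray("top",u,v,50).round(1))
for nme,u,v,z in [("shade",304,160,50),("red",290,214,40),("green",252,140,30),("base",377,139,14),("sdtip",271,266,5),("sdend",344,299,12)]: print(nme,ray("top",u,v,z).round())
E
```

```text
brass [209 185  20  19 292] [218.2 194. ] [589.8 276.7  66. ]
brass [195 226  20  20 308] [204.4 234.9] [489.4 303.9  66. ]
brass [183 263  21  20 331] [193.2 272.3] [400.3 325.   66. ]
tote [358.30792 266.59952] [421.6 -60.7 120. ]
tote [447.25952 165.5867 ] [ 663.9 -268.2  120. ]
tote [518.6309  228.43613] [ 519.1 -432.7  120. ]
tote [429.67932 329.44894] [ 285.8 -222.8  120. ]
[ 653.4 -274.6  120. ]
[ 517.6 -426.5  120. ]
[ 293.4 -225.9  120. ]
[425.5 -69.1 120. ]
tray [638.3 171.7  50. ]
tray [313.6 252.7  50. ]
tray [334.4 360.4  50. ]
tray [670.4 289.6  50. ]
shade [685.  71.  50.]
red [549. 102.  40.]
green [738. 206.  30.]
base [ 755. -116.   14.]
sdtip [421. 147.   5.]
sdend [345. -37.  12.]
```

View pics/crop_top.png

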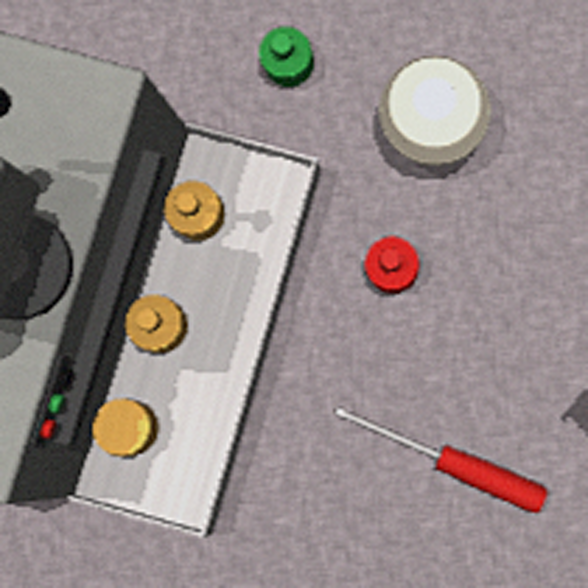

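View pics/crop_scene.png

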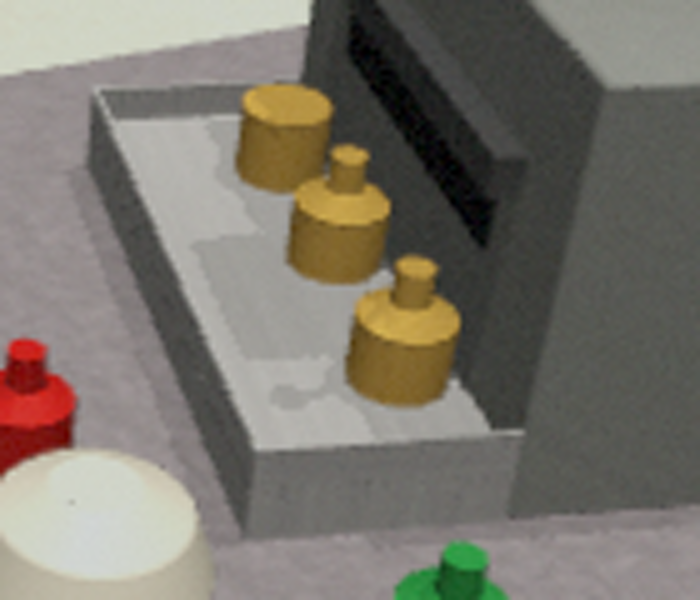

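Both views agree: the necked caps are the middle one and the far-right one, and the blank is the nearest to the robot. Next I'll refine the cap axes, the face line and the board height.

```bash
cat >> h.py <<'E'
def tri(obs):
    A=np.zeros((3,3));b=np.zeros(3)
    for n,u,v in obs:
        p0=ray(n,u,v,0);p1=ray(n,u,v,100);d=(p1-p0)/np.linalg.norm(p1-p0);M=np.eye(3)-np.outer(d,d);A+=M;b+=M@p0
    return np.linalg.solve(A,b)
E
python3 - <<'E'
from h import *
for nm,t,s,z in [("A",(216.8,192.9),(423.2,183.6),92),("B",(202.9,234.3),(409.6,161.0),92),("blank",(193,271.5),(397,150.3),72)]:
    print(nm,tri([("top",*t),("scene",*s)]).round(1),ray("top",*t,z).round(1),ray("scene",*s,z).round(1))
# tray front rim top outer corners in both views (scene crop /5 +(340,130))
for nm,t,s in [("rimR",(150+318/2.8,120+160/2.8),(340+255/5,130+448/5)),("rimL",(150+207/2.8,120+533/2.8),(340+95/5,130+90/5))]:
    print(nm,ray("top",*t,50).round(1),ray("scene",*s,50).round(1))
s=cv2.imread("pics/scene0.png");cv2.imwrite("pics/ct.png",cv2.resize(s[145:290,85:265],None,fx=4.4,fy=4,interpolation=cv2.INTER_CUBIC))
t=cv2.imread("pics/top0.png");cv2.imwrite("pics/ct2.png",cv2.resize(t[160:340,350:530],None,fx=3.3,fy=3.3,interpolation=cv2.INTER_CUBIC))
E
```

```text
A [589.5 277.8  87.9] [587.8 275.3  92. ] [595.1 275.6  92. ]
B [489.5 304.2  88.7] [488.5 302.1  92. ] [494.6 302.3  92. ]
blank [401.9 324.2  71.6] [401.9 324.3  72. ] [402.4 323.6  72. ]
rimR [638.  170.3  50. ] [640.8 172.7  50. ]
rimL [312.9 250.5  50. ] [318.6 253.7  50. ]
```

View pics/ct.png

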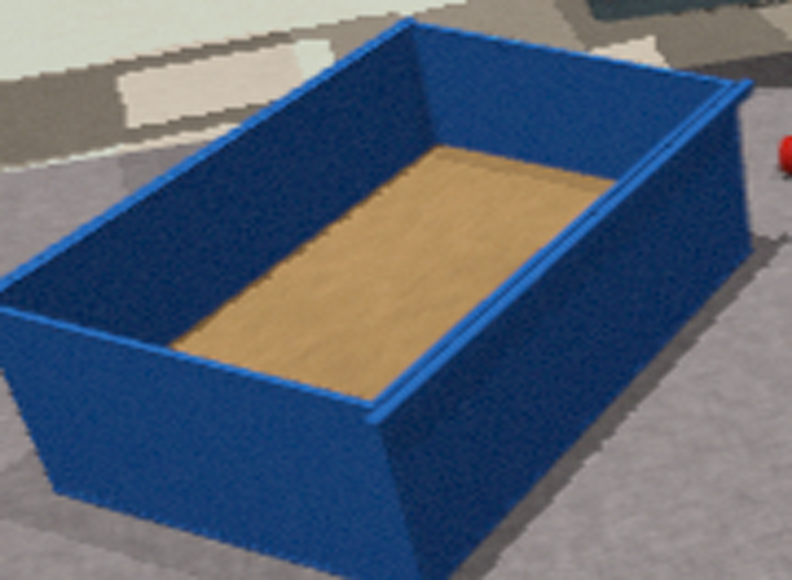

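View pics/ct2.png

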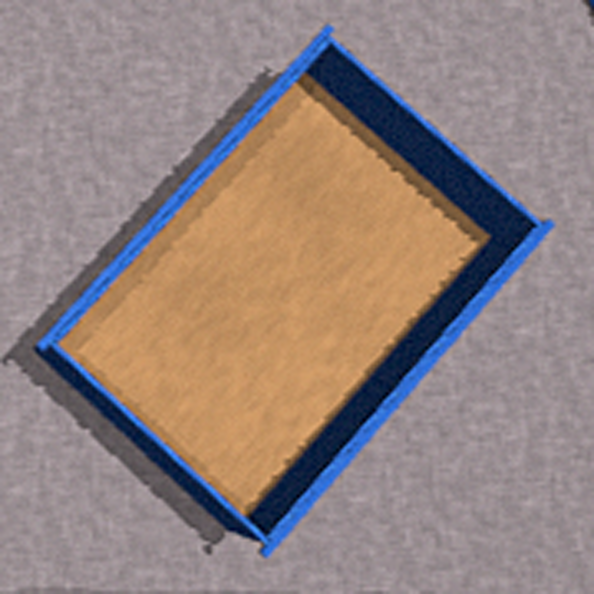

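```bash
python3 - <<'E'
from h import *
rim=[(330,30),(550,225),(267,552),(42,347)]
P=np.array([ray("top",350+u/3.3,160+v/3.3,120) for u,v in rim]);print(P.round(1),P.mean(0).round(1))
c=P.mean(0)[:2]
e=(P[0]-P[3])+(P[1]-P[2]);u=e[:2]/np.linalg.norm(e[:2]);e2=(P[3]-P[2])+(P[0]-P[1]);v=e2[:2]/np.linalg.norm(e2[:2]);print(c,u,v,u@v,np.degrees(np.arctan2(u[1],u[0])))
v=np.array([-u[1],u[0]])
for sx,sy in [(1,1),(1,-1),(-1,-1),(-1,1)]:
    w=c+sx*146*u+sy*96*v
    print(sx,sy,w.round(1))
    for z in (120,72,44,16):
        a=proj("top",[*w,z]);b=proj("scene",[*w,z]);print("  ",z,"top crop",((a-[350,160])*3.3).round(),"scene crop",((b-[85,145])*[4.4,4]).round())
E
```

```text
[[ 655.6 -274.6  120. ]
 [ 519.6 -428.1  120. ]
 [ 290.6 -225.6  120. ]
 [ 425.2  -70.8  120. ]] [ 472.7 -249.8  120. ]
[ 472.71930849 -249.79175245] [ 0.74905537 -0.6625074 ] [0.65962054 0.75159879] -0.0038474554423126818 -41.491382757934325
1 1 [ 645.7 -274.6]
   120 top crop [330.  44.] scene crop [363. 393.]
   72 top crop [312.  57.] scene crop [386. 475.]
   44 top crop [302.  65.] scene crop [399. 521.]
   16 top crop [293.  72.] scene crop [411. 564.]
1 -1 [ 518.5 -418.4]
   120 top crop [536. 226.] scene crop [-21. 293.]
   72 top crop [510. 233.] scene crop [ 14. 374.]
   44 top crop [496. 237.] scene crop [ 33. 418.]
   16 top crop [482. 241.] scene crop [ 52. 460.]
-1 -1 [ 299.8 -225. ]
   120 top crop [266. 538.] scene crop [406.  18.]
   72 top crop [250. 533.] scene crop [421.  88.]
   44 top crop [241. 530.] scene crop [430. 127.]
   16 top crop [232. 527.] scene crop [438. 164.]
-1 1 [427.  -81.2]
   120 top crop [ 57. 345.] scene crop [721.  77.]
   72 top crop [ 49. 347.] scene crop [728. 149.]
   44 top crop [ 45. 348.] scene crop [732. 189.]
   16 top crop [ 41. 350.] scene crop [736. 228.]
```

```bash
cat >> h.py <<'E'
from scipy.spatial.transform import Rotation as Ro
from scipy.spatial.transform import Slerp
def toolR(az,th=0.70):
    h=np.array([np.cos(az),np.sin(az),0]);z=np.sin(th)*h+np.array([0,0,-np.cos(th)]);x=np.array([h[1],-h[0],0]);y=np.cross(z,x);return np.stack([x,y,z],1)
AZM=np.arctan2(.970,.242)
def cur():
    s=r.get_state();return np.array(s["position"]),Ro.from_euler("xyz",s["ee_rot"]),s
def plan(p1,R1,n=10,p0=None,R0=None,one=False):
    if p0 is None: p0,R0,_=cur()
    R1=Ro.from_matrix(R1) if not isinstance(R1,Ro) else R1
    rv=(R0.inv()*R1).as_rotvec();tw=(rv/n).round(3);print("twist/row",tw, "dist/row",(np.linalg.norm(np.array(p1)-p0)/n).round(1))
    p=np.array(p0,float);R=R0
    for k in range(n):
        sl=R.inv().apply((np.array(p1)-p)/(n-k)).round(0 if n>1 else 1);p=p+R.apply(sl);R=R*Ro.from_rotvec(tw);print(k,sl.tolist(),end=" ")
    print("\nend",p.round(1),R.as_euler("xyz").round(3))
    return p,R
E
python3 - <<'E'
from h import *
R1=toolR(AZM);print(R1.round(3))
p,R,_=cur()
p,R=plan([420,-150,290],R,10,p,R)
plan([560,180,200],R1,10,p,R)
E
```

```text
[[ 0.97  -0.185  0.156]
 [-0.242 -0.742  0.625]
 [ 0.    -0.644 -0.765]]
twist/row [0. 0. 0.] dist/row 45.9
0 [-28.0, -36.0, -6.0] 1 [-28.0, -36.0, -6.0] 2 [-28.0, -36.0, -6.0] 3 [-28.0, -36.0, -6.0] 4 [-28.0, -36.0, -6.0] 5 [-29.0, -35.0, -6.0] 6 [-28.0, -36.0, -6.0] 7 [-29.0, -35.0, -6.0] 8 [-28.0, -36.0, -5.0] 9 [-29.0, -35.0, -6.0] 
end [ 419.8 -149.7  290.2] [-3.141e+00  1.000e-03 -1.272e+00]
twist/row [ 0.064 -0.036 -0.098] dist/row 36.9
0 [-27.0, -23.0, 9.0] 1 [-25.0, -25.0, 12.0] 2 [-22.0, -26.0, 14.0] 3 [-18.0, -28.0, 16.0] 4 [-15.0, -28.0, 19.0] 5 [-12.0, -28.0, 21.0] 6 [-8.0, -28.0, 23.0] 7 [-5.0, -26.0, 25.0] 8 [-1.0, -25.0, 27.0] 9 [3.0, -24.0, 29.0] 
end [560.4 180.2 200.3] [-2.437e+00  1.000e-03 -2.480e-01]
```

jog_arm(increments=[{"slide": [-28, -36, -6], "gripper": 68}, {"slide": [-28, -36, -6], "gripper": 68}, {"slide": [-28, -36, -6], "gripper": 68}, {"slide": [-28, -36, -6], "gripper": 68}, {"slide": [-28, -36, -6], "gripper": 68}, {"slide": [-29, -35, -6], "gripper": 68}, {"slide": [-28, -36, -6], "gripper": 68}, {"slide": [-29, -35, -6], "gripper": 68}, {"slide": [-28, -36, -5], "gripper": 68}, {"slide": [-29, -35, -6], "gripper": 68}], squeeze=40)

```text
$.increments[0]: bad value
```

jog_arm(increments=[{"slide": [-27, -23, 9], "twist": [0.064, -0.036, -0.098]}, {"slide": [-25, -25, 12], "twist": [0.064, -0.036, -0.098]}, {"slide": [-22, -26, 14], "twist": [0.064, -0.036, -0.098]}, {"slide": [-18, -28, 16], "twist": [0.064, -0.036, -0.098]}, {"slide": [-15, -28, 19], "twist": [0.064, -0.036, -0.098]}, {"slide": [-12, -28, 21], "twist": [0.064, -0.036, -0.098]}, {"slide": [-8, -28, 23], "twist": [0.064, -0.036, -0.098]}, {"slide": [-5, -26, 25], "twist": [0.064, -0.036, -0.098]}, {"slide": [-1, -25, 27], "twist": [0.064, -0.036, -0.098]}, {"slide": [3, -24, 29], "twist": [0.064, -0.036, -0.098]}])

```text
$.increments[0]: bad value
```

jog_arm(increments=[{"gripper": 68, "slide": [-28, -36, -6], "twist": [0, 0, 0]}, {"gripper": 68, "slide": [-28, -36, -6], "twist": [0, 0, 0]}, {"gripper": 68, "slide": [-28, -36, -6], "twist": [0, 0, 0]}, {"gripper": 68, "slide": [-28, -36, -6], "twist": [0, 0, 0]}, {"gripper": 68, "slide": [-28, -36, -6], "twist": [0, 0, 0]}, {"gripper": 68, "slide": [-29, -35, -6], "twist": [0, 0, 0]}, {"gripper": 68, "slide": [-28, -36, -6], "twist": [0, 0, 0]}, {"gripper": 68, "slide": [-29, -35, -6], "twist": [0, 0, 0]}, {"gripper": 68, "slide": [-28, -36, -5], "twist": [0, 0, 0]}, {"gripper": 68, "slide": [-29, -35, -6], "twist": [0, 0, 0]}], squeeze=40)

```text
time_s: 1.4
position: [420.3, -148.6, 290.3]
ee_rot: [3.141, 0.0, -1.272]
wrist_force: [-0.1, -1.3, -0.7]
gripper_width: 68.0
```

jog_arm(increments=[{"gripper": 68, "slide": [-27, -23, 9], "twist": [0.064, -0.036, -0.098]}, {"gripper": 68, "slide": [-25, -25, 12], "twist": [0.064, -0.036, -0.098]}, {"gripper": 68, "slide": [-22, -26, 14], "twist": [0.064, -0.036, -0.098]}, {"gripper": 68, "slide": [-18, -28, 16], "twist": [0.064, -0.036, -0.098]}, {"gripper": 68, "slide": [-15, -28, 19], "twist": [0.064, -0.036, -0.098]}, {"gripper": 68, "slide": [-12, -28, 21], "twist": [0.064, -0.036, -0.098]}, {"gripper": 68, "slide": [-8, -28, 23], "twist": [0.064, -0.036, -0.098]}, {"gripper": 68, "slide": [-5, -26, 25], "twist": [0.064, -0.036, -0.098]}, {"gripper": 68, "slide": [-1, -25, 27], "twist": [0.064, -0.036, -0.098]}, {"gripper": 68, "slide": [3, -24, 29], "twist": [0.064, -0.036, -0.098]}])

```text
time_s: 2.65
position: [560.7, 180.6, 199.6]
ee_rot: [-2.436, -0.001, -0.245]
wrist_force: [-0.2, -0.0, 0.6]
gripper_width: 67.7
```

```bash
python3 - <<'E'
from h import *
p,R,s=cur();print(p,R.as_matrix()[:,2].round(3),R.as_matrix()[:,0].round(3),np.round(s["qpos"],2))
import json
i=camera_info("wrist");im=capture("wrist");cv2.imwrite("pics/w1.png",im[:,:,::-1])
json.dump({k:np.array(i[k]).tolist() for k in ("intrinsics","R","t")},open("w1.json","w"))
for P in [(590,276,92),(490,303,92)]: print(proj("wrist",P,i).round())
E
```

```text
[560.74535184 180.63657765 199.63996173] [ 0.158  0.629 -0.761] [ 0.97  -0.243  0.001] [-0.3   0.29  1.8   0.76  1.22 -0.4 ]
[325. 177.]
[209. 175.]
```

View pics/w1.png

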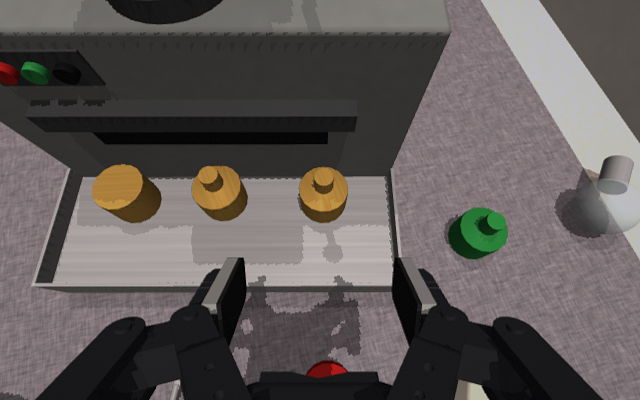

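Wrist view: the necks of A at (324,177) and B at (209,176) match the predicted (325,177) and (209,175). The blank is at left, (125,185). Moving in on A.

```bash
python3 - <<'E'
from h import *
p,R,s=cur()
R1=Ro.from_matrix(toolR(AZM));z=R1.as_matrix()[:,2]
T=np.array([589.5,274,57])+18.7*z;print(T)
plan(T-120*z,R1,4)
E
```

```text
[592.41612435 285.68859759  42.6974511 ]
twist/row [-0.002  0.001  0.001] dist/row 17.6
0 [1.0, 5.0, 17.0] 1 [2.0, 4.0, 17.0] 2 [1.0, 5.0, 17.0] 3 [2.0, 4.0, 17.0] 
end [574.1 211.  134.3] [-2.44   0.    -0.247]
```

jog_arm(increments=[{"gripper": 68, "slide": [1, 5, 17], "twist": [-0.002, 0.001, 0]}, {"gripper": 68, "slide": [2, 4, 17], "twist": [-0.002, 0, 0]}, {"gripper": 68, "slide": [1, 5, 17], "twist": [-0.002, 0, 0]}, {"gripper": 68, "slide": [2, 4, 17], "twist": [0, 0, 0]}, {"gripper": 68, "slide": [0, 0, 15], "twist": [0, 0, 0]}, {"gripper": 68, "slide": [0, 0, 15], "twist": [0, 0, 0]}, {"gripper": 68, "slide": [0, 0, 15], "twist": [0, 0, 0]}, {"gripper": 68, "slide": [0, 0, 15], "twist": [0, 0, 0]}, {"gripper": 68, "slide": [0, 0, 15], "twist": [0, 0, 0]}, {"gripper": 68, "slide": [0, 0, 5], "twist": [0, 0, 0]}])

```text
time_s: 3.95
position: [585.9, 258.1, 74.1]
ee_rot: [-2.444, 0.001, -0.248]
wrist_force: [-0.5, -0.5, -1.0]
gripper_width: 67.9
```

```bash
python3 - <<'E'
from h import *
p,R,s=cur();T=np.array([592.4,285.7,42.7])
print(p,"to go tool",R.inv().apply(T-p).round(1))
im=capture("wrist");cv2.imwrite("pics/w2.png",im[:,:,::-1])
E
```

```text
[585.89051005 258.06091794  74.14605422] to go tool [-0.4 -1.6 42.3]
```

View pics/w2.png

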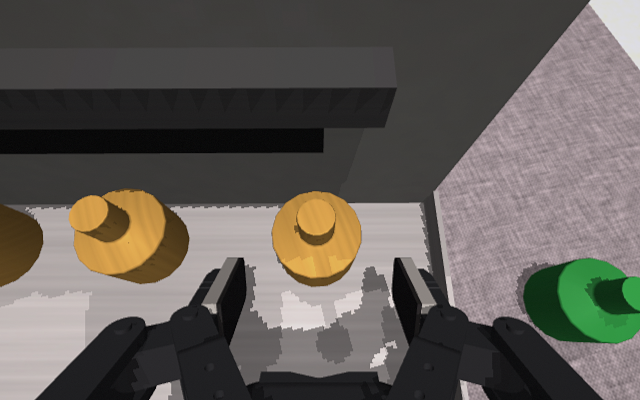

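The cap is centred between the fingers (316 vs 319 px). Advance, then close.

jog_arm(increments=[{"gripper": 68, "slide": [-0.5, -0.5, 10], "twist": [0, 0, 0]}, {"gripper": 68, "slide": [-0.5, -0.5, 10], "twist": [0, 0, 0]}, {"gripper": 68, "slide": [0, -0.5, 9], "twist": [0, 0, 0]}, {"gripper": 68, "slide": [0, 0, 8], "twist": [0, 0, 0]}, {"gripper": 68, "slide": [0, 0, 5], "twist": [0, 0, 0]}, {"gripper": 68, "slide": [0, 0, 0], "twist": [0, 0, 0]}, {"gripper": 56, "slide": [0, 0, 0], "twist": [0, 0, 0]}, {"gripper": 50, "slide": [0, 0, 0], "twist": [0, 0, 0]}, {"gripper": 44, "slide": [0, 0, 0], "twist": [0, 0, 0]}, {"gripper": 40, "slide": [0, 0, 0], "twist": [0, 0, 0]}])

```text
time_s: 5.25
position: [592.5, 284.6, 44.4]
ee_rot: [-2.444, -0.001, -0.249]
wrist_force: [-2.7, -3.0, 4.9]
gripper_width: 46.8
```

```bash
python3 - <<'E'
from h import *
p,R,s=cur()
print(p,s["wrist_force"],s["gripper_width"])
im=capture("wrist");cv2.imwrite("pics/w3.png",im[:,:,::-1])
E
```

```text
[592.4952227  284.61982784  44.42637884] [-2.71845473 -2.9855223   4.91283971] 46.81365182747425
```

View pics/w3.png

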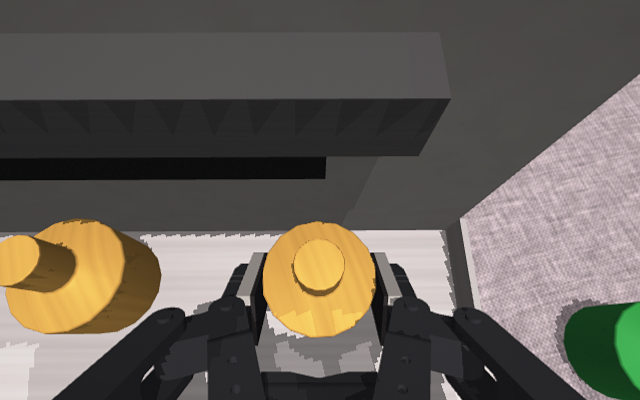

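Gripped (46.8 mm, neck at (320,265), upright). Lift and retreat along −z.

jog_arm(increments=[{"gripper": 36, "slide": [0, 0, 0], "twist": [0, 0, 0]}, {"gripper": 36, "slide": [0, -2, -2], "twist": [0, 0, 0]}, {"gripper": 36, "slide": [0, -3, -4], "twist": [0, 0, 0]}, {"gripper": 36, "slide": [0, -3, -8], "twist": [0, 0, 0]}, {"gripper": 36, "slide": [0, 0, -15], "twist": [0, 0, 0]}, {"gripper": 36, "slide": [0, 0, -20], "twist": [0, 0, 0]}, {"gripper": 36, "slide": [0, 0, -22], "twist": [0, 0, 0]}, {"gripper": 36, "slide": [0, 0, -22], "twist": [0, 0, 0]}, {"gripper": 36, "slide": [0, 0, -20], "twist": [0, 0, 0]}, {"gripper": 36, "slide": [0, 0, -12], "twist": [0, 0, 0]}], squeeze=60)

```text
time_s: 6.55
position: [574.4, 211.6, 146.4]
ee_rot: [-2.444, -0.002, -0.25]
wrist_force: [0.1, -0.0, -3.5]
gripper_width: 46.1
```

```bash
python3 - <<'E'
from h import *
p,R,s=cur()
print(p,s["wrist_force"],s["gripper_width"])
im=capture("wrist");cv2.imwrite("pics/w4.png",im[:,:,::-1])
u=np.array([.749,-.6625]);v=np.array([.6625,.749]);c=np.array([474,-249.])
az=np.arctan2(u[1],u[0]);R1=Ro.from_matrix(toolR(az))
ax=c+85*u+42*v;T=[*(ax+9*u),190];print(T)
plan(T,R1,20)
E
```

```text
[574.38316852 211.58545221 146.39877803] [ 0.12415609 -0.01190691 -3.54505085] 46.14141501120207
[np.float64(572.231), np.float64(-279.817), 190]
twist/row [-0.     0.066  0.078] dist/row 24.6
0 [6.0, 17.0, -17.0] 1 [8.0, 16.0, -16.0] 2 [11.0, 16.0, -16.0] 3 [13.0, 15.0, -15.0] 4 [15.0, 14.0, -14.0] 5 [17.0, 12.0, -13.0] 6 [19.0, 11.0, -12.0] 7 [20.0, 9.0, -11.0] 8 [21.0, 8.0, -9.0] 9 [23.0, 6.0, -8.0] 10 [23.0, 4.0, -6.0] 11 [24.0, 2.0, -5.0] 12 [24.0, 1.0, -3.0] 13 [25.0, -1.0, -2.0] 14 [24.0, -3.0, 0.0] 15 [24.0, -5.0, 2.0] 16 [24.0, -7.0, 3.0] 17 [22.0, -9.0, 5.0] 18 [22.0, -11.0, 6.0] 19 [20.0, -12.0, 8.0] 
end [ 572.3 -280.1  189.9] [-2.434 -0.003 -2.293]
```

View pics/w4.png

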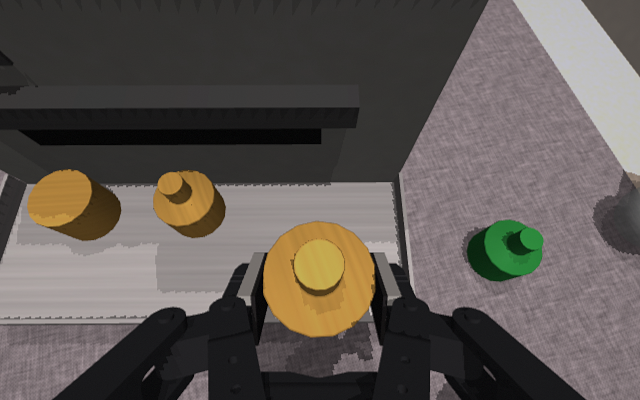

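Cap A is held with its neck still at (320,265), so it hasn't slipped. B and the blank still stand. Carrying it to the tote.

jog_arm(increments=[{"gripper": 36, "slide": [6, 17, -17], "twist": [0, 0.066, 0.078]}, {"gripper": 36, "slide": [8, 16, -16], "twist": [0, 0.066, 0.078]}, {"gripper": 36, "slide": [11, 16, -16], "twist": [0, 0.066, 0.078]}, {"gripper": 36, "slide": [13, 15, -15], "twist": [0, 0.066, 0.078]}, {"gripper": 36, "slide": [15, 14, -14], "twist": [0, 0.066, 0.078]}, {"gripper": 36, "slide": [17, 12, -13], "twist": [0, 0.066, 0.078]}, {"gripper": 36, "slide": [19, 11, -12], "twist": [0, 0.066, 0.078]}, {"gripper": 36, "slide": [20, 9, -11], "twist": [0, 0.066, 0.078]}, {"gripper": 36, "slide": [21, 8, -9], "twist": [0, 0.066, 0.078]}, {"gripper": 36, "slide": [23, 6, -8], "twist": [0, 0.066, 0.078]}])

```text
time_s: 7.85
position: [573.0, -33.5, 165.6]
ee_rot: [-2.442, -0.003, -1.273]
wrist_force: [-0.1, 0.7, -2.8]
gripper_width: 46.4
```

jog_arm(increments=[{"gripper": 36, "slide": [23, 4, -6], "twist": [0, 0.066, 0.078]}, {"gripper": 36, "slide": [24, 2, -5], "twist": [0, 0.066, 0.078]}, {"gripper": 36, "slide": [24, 1, -3], "twist": [0, 0.066, 0.078]}, {"gripper": 36, "slide": [25, -1, -2], "twist": [0, 0.066, 0.078]}, {"gripper": 36, "slide": [24, -3, 0], "twist": [0, 0.066, 0.078]}, {"gripper": 36, "slide": [24, -5, 2], "twist": [0, 0.066, 0.078]}, {"gripper": 36, "slide": [24, -7, 3], "twist": [0, 0.066, 0.078]}, {"gripper": 36, "slide": [22, -9, 5], "twist": [0, 0.066, 0.078]}, {"gripper": 36, "slide": [22, -11, 6], "twist": [0, 0.066, 0.078]}, {"gripper": 36, "slide": [20, -12, 8], "twist": [0, 0.066, 0.078]}])

```text
time_s: 9.1
position: [571.7, -260.4, 183.1]
ee_rot: [-2.447, -0.004, -2.224]
wrist_force: [0.5, -0.0, -2.1]
gripper_width: 46.4
```

```bash
python3 - <<'E'
from h import *
p,R,s=cur()
print(p,np.round(s["wrist_force"],1),s["gripper_width"],R.as_matrix()[:,2].round(3),np.round(s["qpos"],2))
for n in ("wrist","top"):
    im=capture(n);cv2.imwrite(f"pics/{n}5.png",im[:,:,::-1])
R1=Ro.from_matrix(toolR(np.arctan2(-.6625,.749)))
print((R.inv()*R1).as_rotvec().round(3), R.inv().apply(np.array([572.2,-279.8,90])-p).round(1))
E
```

```text
[ 571.73210427 -260.3993882   183.05570183] [ 0.5 -0.  -2.1] 46.44011453387936 [ 0.506 -0.391 -0.768] [-0.57  0.15  2.03 -0.2   0.27  1.82]
[0.006 0.043 0.057] [14.8 50.2 79.3]
```

View pics/wrist5.png

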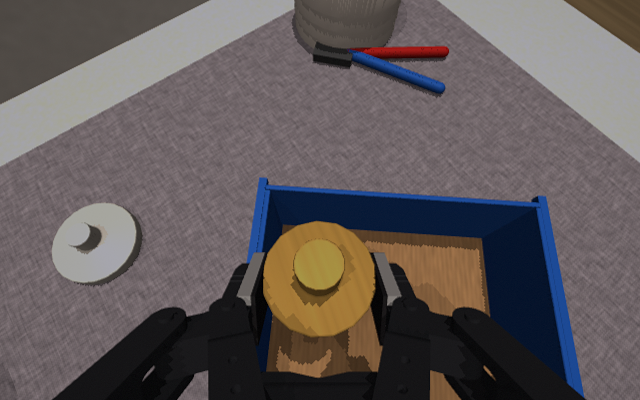

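View pics/top5.png

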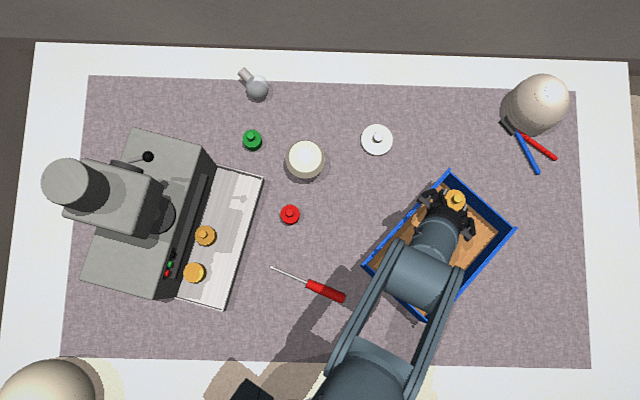

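Joint 5 is at 0.27, near its 0.22 limit, so that's what is holding the pose back. I'll fit simple arm kinematics to the recorded poses to choose a better azimuth.

```bash
cat > kin.py <<'E'
from h import *
from scipy.optimize import least_squares
def fk(q,L):
    h,L1,L2,Lt,a=L
    A=Ro.from_euler("z",q[0]);p=np.array([0,0,h])+A.apply([a,0,0])
    B=A*Ro.from_euler("y",q[1]);p=p+B.apply([0,0,L1])
    C=B*Ro.from_euler("y",q[2]);D=C*Ro.from_euler("z",q[3]);p=p+C.apply([0,0,L2])
    E=D*Ro.from_euler("y",q[4]);F=E*Ro.from_euler("z",q[5]);p=p+F.apply([0,0,Lt]);return p,F
qs=[[-1.475,.259,1.5355,0,1.348,-.203],[-.30,.29,1.80,.76,1.22,-.40],None]
E
python3 - <<'E'
from kin import *
p,R,s=cur();q=s["qpos"];print(np.round(q,4).tolist())
D=[([-1.475,.259,1.5355,0,1.348,-.203],[161.9,-525.4,231],Ro.from_euler("xyz",[3.141,0,-1.272])),([-.30,.29,1.80,.76,1.22,-.40],[560.7,180.6,199.6],Ro.from_euler("xyz",[-2.436,-.001,-.245])),(q,p,R)]
f=lambda L:np.concatenate([fk(a,L)[0]-b for a,b,_ in D])
o=least_squares(f,[300,400,400,250,0]);print(o.x.round(1),o.fun.round(1))
for a,b,c in D: print((fk(a,o.x)[1].inv()*c).as_rotvec().round(3))
E
```

```text
[-0.5745, 0.1549, 2.0285, -0.1979, 0.2684, 1.8172]
[-451.5 1364.1  559.2  506.8 -366.1] [-111.4   -0.3    5.2    3.9  -12.    -7.4  -61.9 -101.4    2.1]
[ 1.000e-03  1.000e-03 -3.142e+00]
[ 7.000e-03 -1.000e-03 -3.133e+00]
[0.    0.    3.142]
```

```bash
cat > kin.py <<'E'
from h import *
from scipy.optimize import least_squares
def fk(q,L):
    h,L1,L2,Lt,d,a=L
    A=Ro.from_euler("z",q[0]);p=np.array([0,0,h])+A.apply([a,d,0])
    B=A*Ro.from_euler("y",q[1]);p=p+B.apply([0,0,L1])
    C=B*Ro.from_euler("y",q[2]);D=C*Ro.from_euler("z",q[3]);p=p+C.apply([0,0,L2])
    E=D*Ro.from_euler("y",q[4]);F=E*Ro.from_euler("z",q[5]+np.pi);p=p+F.apply([0,0,Lt]);return p,F
LO=np.array([-.14+.01-3,-.91,.19,-1.22,.22,-3.12]);HI=np.array([3.14,2.08,2.58,4.36,2.71,3.12])
def ik(p,R,q0,L):
    f=lambda q:np.concatenate([(fk(q,L)[0]-p)/100,(fk(q,L)[1].inv()*R).as_rotvec()])
    o=least_squares(f,np.clip(q0,LO+.01,HI-.01),bounds=(LO,HI));return o.x,np.abs(o.fun).max()
E
python3 - <<'E'
from kin import *
p,R,s=cur();q=s["qpos"]
D=[([-1.475,.259,1.5355,0,1.348,-.203],[161.9,-525.4,231],0),([-.30,.29,1.80,.76,1.22,-.40],[560.7,180.6,199.6],0),(q,p,R)]
f=lambda L:np.concatenate([fk(a,L)[0]-b for a,b,_ in D])
o=least_squares(f,[300,400,400,250,110,0]);print(o.x.round(1),o.fun.round(1));L=o.x
np.save("L.npy",L)
u=np.array([.749,-.6625]);v=np.array([.6625,.749]);c=np.array([474,-249.])
for X,Y in [(85,42),(85,-42),(0,45),(0,-45),(-60,45),(-60,-45)]:
  ax=c+X*u+Y*v
  for azd in (-161.5,-131.5,-101.5,-71.5,-56.5,-41.5,-26.5,-11.5,18.5,48.5,78.5,108.5):
    az=np.radians(azd);h=np.array([np.cos(az),np.sin(az)])
    res=[]
    for z in (190,50):
        best=min((ik(np.array([*(ax+9*h),z]),Ro.from_matrix(toolR(az)),g,L) for g in (q,[-.3,.3,1.8,.76,1.2,-.4],[-.8,.3,1.8,-.8,1.2,2],[-.8,.3,1.8,2,1.2,-2])),key=lambda t:t[1])
        res.append((best[1].round(3),best[0].round(2).tolist()))
    if res[0][0]<.01 and res[1][0]<.01: print(X,Y,azd,res[0][1],res[1][1])
E
```

```text
[ 72.7 626.6 418.2 351.2 110.9 -38.7] [-0.9  9.2  3.4  7.  -2.3 -1.4  1.7 -0.8 -2. ]
85 42 -161.5 [-0.4, 0.73, 1.03, -0.47, 1.91, -2.33] [-0.4, 0.81, 1.22, -0.44, 1.67, -2.21]
85 42 -131.5 [-0.31, 0.6, 1.3, -0.63, 1.57, -2.62] [-0.31, 0.7, 1.47, -0.65, 1.35, -2.46]
85 42 -11.5 [-0.85, 0.16, 2.0, 0.84, 0.55, 0.29] [-0.85, 0.34, 2.2, 1.55, 0.4, -0.5]
85 42 18.5 [-0.99, 0.27, 1.85, 0.83, 1.0, -0.2] [-0.99, 0.43, 2.03, 1.05, 0.8, -0.55]
85 42 48.5 [-0.99, 0.43, 1.6, 0.69, 1.38, -0.49] [-0.99, 0.56, 1.77, 0.75, 1.16, -0.69]
85 42 78.5 [-0.91, 0.59, 1.31, 0.52, 1.72, -0.75] [-0.91, 0.69, 1.48, 0.51, 1.48, -0.89]
85 42 108.5 [-0.79, 0.73, 1.04, 0.32, 2.0, -1.07] [-0.79, 0.81, 1.23, 0.29, 1.74, -1.16]
85 -42 -161.5 [-0.5, 0.67, 1.15, -0.51, 1.8, -2.39] [-0.5, 0.76, 1.33, -0.49, 1.57, -2.26]
85 -42 -131.5 [-0.42, 0.53, 1.42, -0.67, 1.47, -2.67] [-0.42, 0.64, 1.59, -0.71, 1.25, -2.49]
85 -42 -56.5 [-0.65, 0.15, 2.01, -0.63, 0.37, 2.43] [-0.65, 0.34, 2.21, 4.36, 0.23, -2.52]
85 -42 -26.5 [-0.93, 0.12, 2.05, 0.76, 0.44, 0.49] [-0.93, 0.31, 2.26, 1.79, 0.3, -0.6]
85 -42 -11.5 [-1.05, 0.15, 2.01, 
[... 3116 characters left out ...]
6, 2.24, -0.69, 0.38, 2.51] [-0.62, 0.18, 2.49, 4.06, 0.3, -2.17]
-60 -45 -41.5 [-0.84, -0.12, 2.29, 0.28, 0.28, 1.21] [-0.84, 0.14, 2.55, 2.83, 0.25, -1.36]
-60 -45 -26.5 [-1.08, -0.13, 2.3, 0.84, 0.52, 0.31] [-1.08, 0.13, 2.56, 1.92, 0.41, -0.87]
-60 -45 -11.5 [-1.24, -0.09, 2.27, 0.9, 0.79, -0.07] [-1.24, 0.16, 2.51, 1.47, 0.59, -0.8]
-60 -45 18.5 [-1.32, 0.07, 2.11, 0.78, 1.16, -0.47] [-1.32, 0.28, 2.32, 0.97, 0.89, -0.84]
-60 -45 48.5 [-1.24, 0.24, 1.89, 0.6, 1.43, -0.73] [-1.24, 0.41, 2.07, 0.66, 1.15, -0.95]
-60 -45 78.5 [-1.1, 0.39, 1.67, 0.41, 1.66, -0.99] [-1.1, 0.52, 1.84, 0.42, 1.38, -1.11]
-60 -45 108.5 [-0.94, 0.49, 1.49, 0.21, 1.83, -1.28] [-0.94, 0.61, 1.66, 0.2, 1.55, -1.33]
```

With azimuth 48.5° (along the tote's short axis, the same arm posture as at the tray) the joints have plenty of room. I'll place both caps from that side, at tote x = ±45, y = +60.

```bash
python3 - <<'E'
from kin import *
u=np.array([.749,-.6625]);v=np.array([.6625,.749]);c=np.array([474,-249.])
az=np.arctan2(v[1],v[0]);R1=Ro.from_matrix(toolR(az))
ax=c+45*u+60*v;T=np.array([*(ax+9*v),185]);print(T)
p,R,s=cur();L=np.load("L.npy");q=s["qpos"]
plan(T,R1,16)
rv=(R.inv()*R1).as_rotvec()
for k in range(17):
    f=k/16;q,e=ik(p+(T-p)*f,R*Ro.from_rotvec(rv*f),q,L); 
    if k%2==0: print(k,q.round(2),e.round(3))
E
```

```text
[ 553.4175 -227.1315  185.    ]
twist/row [ 0.    -0.06  -0.072] dist/row 2.4
0 [-1.0, 2.0, -2.0] 1 [-1.0, 2.0, -1.0] 2 [-1.0, 1.0, -1.0] 3 [-2.0, 1.0, -1.0] 4 [-2.0, 1.0, -1.0] 5 [-2.0, 1.0, -1.0] 6 [-2.0, 1.0, -1.0] 7 [-2.0, 1.0, -1.0] 8 [-2.0, 1.0, -1.0] 9 [-2.0, 1.0, -1.0] 10 [-2.0, 0.0, -0.0] 11 [-3.0, 0.0, -0.0] 12 [-3.0, 0.0, -0.0] 13 [-2.0, 0.0, -0.0] 14 [-3.0, -0.0, -0.0] 15 [-2.0, -1.0, -0.0] 
end [ 554.  -226.9  185.1] [-2.451e+00 -2.000e-03 -7.220e-01]
0 [-0.58  0.15  2.03 -0.19  0.27  1.81] 0.0
2 [-0.68  0.13  2.05  0.46  0.3   0.96] 0.0
4 [-0.78  0.13  2.05  0.79  0.45  0.43] 0.0
6 [-0.86  0.14  2.03  0.88  0.62  0.14] 0.0
8 [-0.93  0.18  1.99  0.89  0.78 -0.05] 0.0
10 [-0.97  0.22  1.94  0.86  0.94 -0.19] 0.0
12 [-0.99  0.27  1.87  0.81  1.08 -0.31] 0.0
14 [-0.99  0.32  1.79  0.75  1.21 -0.42] 0.0
16 [-0.97  0.37  1.7   0.7   1.34 -0.51] 0.0
```

jog_arm(increments=[{"gripper": 36, "slide": [-1, 1, -1], "twist": [0, -0.03, -0.036]}, {"gripper": 36, "slide": [0, 1, -1], "twist": [0, -0.03, -0.036]}, {"gripper": 36, "slide": [-1, 1, -1], "twist": [0, -0.03, -0.036]}, {"gripper": 36, "slide": [0, 1, 0], "twist": [0, -0.03, -0.036]}, {"gripper": 36, "slide": [-1, 0, -1], "twist": [0, -0.03, -0.036]}, {"gripper": 36, "slide": [0, 1, 0], "twist": [0, -0.03, -0.036]}, {"gripper": 36, "slide": [-1, 0, -1], "twist": [0, -0.03, -0.036]}, {"gripper": 36, "slide": [-1, 1, 0], "twist": [0, -0.03, -0.036]}, {"gripper": 36, "slide": [-2, 1, -1], "twist": [0, -0.06, -0.072]}, {"gripper": 36, "slide": [-2, 1, -1], "twist": [0, -0.06, -0.072]}])

```text
time_s: 10.45
position: [566.7, -246.5, 184.7]
ee_rot: [-2.444, -0.006, -1.652]
wrist_force: [0.2, -0.6, -3.2]
gripper_width: 46.1
```

jog_arm(increments=[{"gripper": 36, "slide": [-2, 1, -1], "twist": [0, -0.06, -0.072]}, {"gripper": 36, "slide": [-2, 1, -1], "twist": [0, -0.06, -0.072]}, {"gripper": 36, "slide": [-2, 1, -1], "twist": [0, -0.06, -0.072]}, {"gripper": 36, "slide": [-2, 1, -1], "twist": [0, -0.06, -0.072]}, {"gripper": 36, "slide": [-2, 0, 0], "twist": [0, -0.06, -0.072]}, {"gripper": 36, "slide": [-3, 0, 0], "twist": [0, -0.06, -0.072]}, {"gripper": 36, "slide": [-3, 0, 0], "twist": [0, -0.06, -0.072]}, {"gripper": 36, "slide": [-2, 0, 0], "twist": [0, -0.06, -0.072]}, {"gripper": 36, "slide": [-3, 0, 0], "twist": [0, -0.06, -0.072]}, {"gripper": 36, "slide": [-2, -1, 0], "twist": [0, -0.06, -0.072]}])

```text
time_s: 11.7
position: [554.7, -226.0, 186.1]
ee_rot: [-2.447, -0.009, -0.714]
wrist_force: [-0.3, 0.1, -2.2]
gripper_width: 45.9
```

```bash
python3 - <<'E'
from kin import *
v=np.array([.6625,.749]);R1=Ro.from_matrix(toolR(np.arctan2(v[1],v[0])))
p,R,s=cur();print(p,np.round(s["wrist_force"],2),s["gripper_width"],np.round(s["qpos"],2))
print((R.inv()*R1).as_rotvec().round(3),"down130",plan([553.4,-227.1,62+14+0],R1,9))
im=capture("wrist");cv2.imwrite("pics/w6.png",im[:,:,::-1])
E
```

```text
[ 554.71080074 -226.03960231  186.10503469] [-0.25  0.07 -2.16] 45.901194588998884 [-0.97  0.4   1.66  0.69  1.34 -0.52]
twist/row [ 0.001 -0.     0.001] dist/row 12.2
0 [-0.0, 8.0, 9.0] 1 [-0.0, 8.0, 9.0] 2 [-0.0, 8.0, 9.0] 3 [-0.0, 8.0, 9.0] 4 [-0.0, 8.0, 9.0] 5 [-0.0, 8.0, 10.0] 6 [-0.0, 8.0, 9.0] 7 [-0.0, 8.0, 10.0] 8 [-1.0, 8.0, 9.0] 
end [ 553.4 -227.1   76.2] [-2.438 -0.003 -0.721]
[ 0.005 -0.001  0.013] down130 (array([ 553.35914675, -227.11833749,   76.24266272]), Rotation.from_matrix(array([[ 0.75091403, -0.50189573,  0.42921882],
                            [-0.66039288, -0.57369021,  0.48452119],
                            [ 0.00305951, -0.64728681, -0.76224039]])))
```

View pics/w6.png

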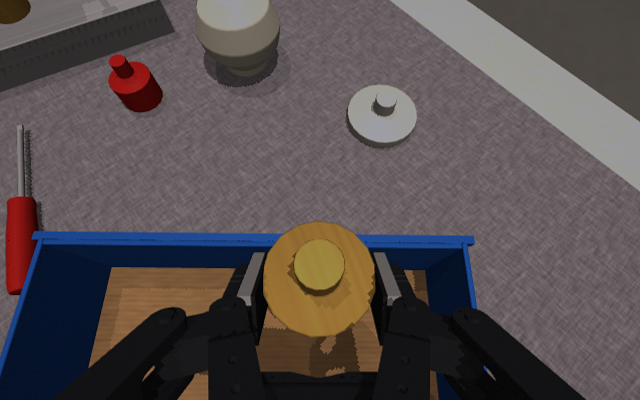

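The cap is over the tote and clears the far rim (row 240). I'm setting y back to 55 for wall clearance and descending to just above the estimated board.

```bash
python3 - <<'E'
from kin import *
v=np.array([.6625,.749]);R1=Ro.from_matrix(toolR(np.arctan2(v[1],v[0])))
plan([550.1,-230.9,70],R1,10)
E
```

```text
twist/row [0.001 0.    0.002] dist/row 11.6
0 [-0.0, 8.0, 9.0] 1 [-0.0, 8.0, 8.0] 2 [-0.0, 8.0, 8.0] 3 [-0.0, 8.0, 9.0] 4 [-0.0, 8.0, 8.0] 5 [-0.0, 8.0, 9.0] 6 [-0.0, 8.0, 8.0] 7 [-1.0, 8.0, 9.0] 8 [-0.0, 8.0, 8.0] 9 [-1.0, 8.0, 9.0] 
end [ 549.8 -230.7   69.6] [-2.437  0.003 -0.727]
```

jog_arm(increments=[{"gripper": 36, "slide": [0, 8, 9], "twist": [0.001, 0, 0.002]}, {"gripper": 36, "slide": [0, 9, 9], "twist": [0.001, 0, 0.002]}, {"gripper": 36, "slide": [0, 10, 10], "twist": [0.001, 0, 0.002]}, {"gripper": 36, "slide": [0, 10, 10], "twist": [0, 0, 0.001]}, {"gripper": 36, "slide": [0, 9, 10], "twist": [0.001, 0, 0.001]}, {"gripper": 36, "slide": [0, 9, 9], "twist": [0, 0, 0.001]}, {"gripper": 36, "slide": [0, 8, 9], "twist": [0, 0, 0.001]}, {"gripper": 36, "slide": [-1, 7, 8], "twist": [0, 0, 0.001]}, {"gripper": 36, "slide": [-1, 5, 6], "twist": [0, 0, 0]}, {"gripper": 36, "slide": [0, 3, 4], "twist": [0, 0, 0]}])

```text
time_s: 13.0
position: [547.8, -229.8, 70.6]
ee_rot: [-2.447, 0.004, -0.729]
wrist_force: [-0.7, 0.0, -2.5]
gripper_width: 45.7
```

jog_arm(increments=[{"gripper": 36, "slide": [0, 0.6, 0.8], "twist": [0, 0, 0]}, {"gripper": 36, "slide": [0, 0.6, 0.8], "twist": [0, 0, 0]}, {"gripper": 36, "slide": [0, 0.6, 0.8], "twist": [0, 0, 0]}, {"gripper": 36, "slide": [0, 0.6, 0.8], "twist": [0, 0, 0]}, {"gripper": 36, "slide": [0, 0.6, 0.8], "twist": [0, 0, 0]}, {"gripper": 36, "slide": [0, 0.6, 0.8], "twist": [0, 0, 0]}, {"gripper": 36, "slide": [0, 0, 0], "twist": [0, 0, 0]}, {"gripper": 36, "slide": [0, 0, 0], "twist": [0, 0, 0]}, {"gripper": 36, "slide": [0, 0, 0], "twist": [0, 0, 0]}, {"gripper": 36, "slide": [0, 0, 0], "twist": [0, 0, 0]}])

```text
time_s: 14.25
position: [548.1, -229.8, 65.0]
ee_rot: [-2.447, 0.004, -0.729]
wrist_force: [-0.2, -0.1, -2.8]
gripper_width: 46.1
```

jog_arm(increments=[{"gripper": 36, "slide": [0, 0.3, 0.4], "twist": [0, 0, 0]}, {"gripper": 36, "slide": [0, 0.3, 0.4], "twist": [0, 0, 0]}, {"gripper": 36, "slide": [0, 0.3, 0.4], "twist": [0, 0, 0]}, {"gripper": 36, "slide": [0, 0.3, 0.4], "twist": [0, 0, 0]}, {"gripper": 36, "slide": [0, 0.3, 0.4], "twist": [0, 0, 0]}, {"gripper": 36, "slide": [0, 0.3, 0.4], "twist": [0, 0, 0]}, {"gripper": 36, "slide": [0, 0.3, 0.4], "twist": [0, 0, 0]}, {"gripper": 36, "slide": [0, 0.3, 0.4], "twist": [0, 0, 0]}, {"gripper": 36, "slide": [0, 0.3, 0.4], "twist": [0, 0, 0]}, {"gripper": 36, "slide": [0, 0.3, 0.4], "twist": [0, 0, 0]}])

```text
time_s: 15.5
position: [548.2, -229.5, 60.0]
ee_rot: [-2.447, 0.004, -0.729]
wrist_force: [-0.3, -0.1, -2.9]
gripper_width: 46.0
```

```bash
python3 - <<'E'
from kin import *
p,R,s=cur();print(p,s["wrist_force"])
im=capture("wrist");cv2.imwrite("pics/w7.png",im[:,:,::-1])
E
```

```text
[ 548.22016024 -229.53701699   60.01413409] [-0.34878744 -0.11735554 -2.8746446 ]
```

View pics/w7.png

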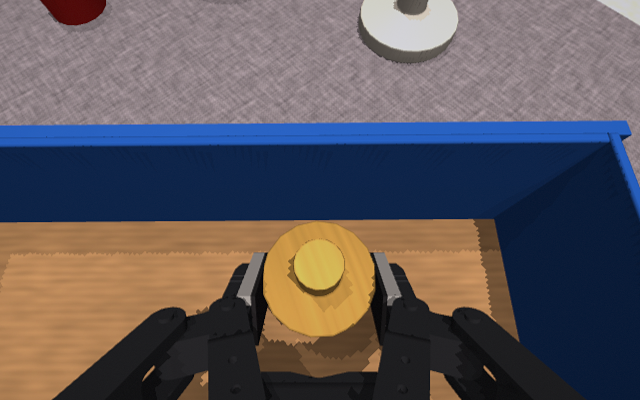

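Wrist view: the wall–board line is at row 220, the board corner at (495,219) and the rim's inner corner at about (608,142). This gives a height fix.

```bash
python3 - <<'E'
from kin import *
i=camera_info("wrist")
for uv in [(608,140),(612,136),(605,145)]:
    w=ray("wrist",*uv,120,i);print("rim",w.round(1))
u=np.array([.749,-.6625]);v=np.array([.6625,.749]);c=np.array([474,-249.])
w=c+146*u+96*v;print("expected",w, proj("wrist",[*w,120],i))
for z in (20,25,30,35,40): print(z,proj("wrist",[*w,z],i).round(), ray("wrist",495,219,z,i).round(1))
E
```

```text
rim [ 644.7 -271.8  120. ]
rim [ 647.2 -271.8  120. ]
rim [ 642.1 -272.1  120. ]
expected [ 646.954 -273.821] [616.81086056 140.0748638 ]
20 [485. 225.] [ 654.8 -275.8   20. ]
25 [489. 222.] [ 651.6 -275.2   25. ]
30 [492. 220.] [ 648.5 -274.5   30. ]
35 [497. 217.] [ 645.4 -273.9   35. ]
40 [501. 214.] [ 642.2 -273.3   40. ]
```

The board is at about 32 mm and the cap bottom at about 45.6. Go down 8 mm, then feel.

jog_arm(increments=[{"gripper": 36, "slide": [0, 0.9, 1.1], "twist": [0, 0, 0]}, {"gripper": 36, "slide": [0, 0.9, 1.1], "twist": [0, 0, 0]}, {"gripper": 36, "slide": [0, 0.9, 1.1], "twist": [0, 0, 0]}, {"gripper": 36, "slide": [0, 0.9, 1.0], "twist": [0, 0, 0]}, {"gripper": 36, "slide": [0, 0.7, 0.8], "twist": [0, 0, 0]}, {"gripper": 36, "slide": [0, 0.4, 0.5], "twist": [0, 0, 0]}, {"gripper": 36, "slide": [0, 0.3, 0.4], "twist": [0, 0, 0]}, {"gripper": 36, "slide": [0, 0, 0], "twist": [0, 0, 0]}, {"gripper": 36, "slide": [0, 0, 0], "twist": [0, 0, 0]}, {"gripper": 36, "slide": [0, 0, 0], "twist": [0, 0, 0]}])

```text
time_s: 16.8
position: [548.2, -229.5, 52.3]
ee_rot: [-2.447, 0.004, -0.729]
wrist_force: [0.9, -0.6, -2.1]
gripper_width: 46.0
```

jog_arm(increments=[{"gripper": 36, "slide": [0, 0.3, 0.4], "twist": [0, 0, 0]}, {"gripper": 36, "slide": [0, 0.3, 0.4], "twist": [0, 0, 0]}, {"gripper": 36, "slide": [0, 0.3, 0.4], "twist": [0, 0, 0]}, {"gripper": 36, "slide": [0, 0.3, 0.4], "twist": [0, 0, 0]}, {"gripper": 36, "slide": [0, 0.3, 0.4], "twist": [0, 0, 0]}, {"gripper": 36, "slide": [0, 0.3, 0.4], "twist": [0, 0, 0]}, {"gripper": 36, "slide": [0, 0, 0], "twist": [0, 0, 0]}, {"gripper": 36, "slide": [0, 0, 0], "twist": [0, 0, 0]}, {"gripper": 36, "slide": [0, 0, 0], "twist": [0, 0, 0]}, {"gripper": 36, "slide": [0, 0, 0], "twist": [0, 0, 0]}])

```text
time_s: 18.05
position: [548.3, -229.4, 49.3]
ee_rot: [-2.447, 0.004, -0.729]
wrist_force: [-3.2, -1.0, 2.6]
gripper_width: 45.9
```

Contact: Fz rose about 5 N (−2.5 to +2.6). Opening gently.

jog_arm(increments=[{"gripper": 47, "slide": [0, 0, 0], "twist": [0, 0, 0]}, {"gripper": 48, "slide": [0, 0, 0], "twist": [0, 0, 0]}, {"gripper": 49, "slide": [0, 0, 0], "twist": [0, 0, 0]}, {"gripper": 51, "slide": [0, 0, 0], "twist": [0, 0, 0]}, {"gripper": 54, "slide": [0, 0, 0], "twist": [0, 0, 0]}, {"gripper": 58, "slide": [0, 0, 0], "twist": [0, 0, 0]}, {"gripper": 62, "slide": [0, 0, 0], "twist": [0, 0, 0]}, {"gripper": 66, "slide": [0, 0, 0], "twist": [0, 0, 0]}, {"gripper": 68, "slide": [0, 0, 0], "twist": [0, 0, 0]}, {"gripper": 68, "slide": [0, 0, 0], "twist": [0, 0, 0]}], squeeze=20)

```text
time_s: 19.3
position: [548.3, -229.4, 49.2]
ee_rot: [-2.447, 0.004, -0.729]
wrist_force: [0.4, 0.3, -0.1]
gripper_width: 67.6
```

```bash
python3 - <<'E'
from kin import *
p,R,s=cur();print(p,s["wrist_force"],s["gripper_width"])
im=capture("wrist");cv2.imwrite("pics/w8.png",im[:,:,::-1])
E
```

```text
[ 548.2958249  -229.39380033   49.21470954] [ 0.4085287   0.33295512 -0.05472832] 67.58957014229925
```

View pics/w8.png

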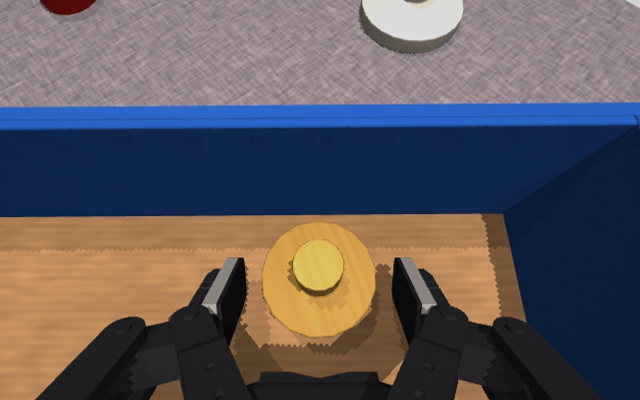

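Cap A stands free and upright, neck at (318,265). Retreating along −z.

jog_arm(increments=[{"gripper": 68, "slide": [0, 0, -5], "twist": [0, 0, 0]}, {"gripper": 68, "slide": [0, 0, -10], "twist": [0, 0, 0]}, {"gripper": 68, "slide": [0, 0, -18], "twist": [0, 0, 0]}, {"gripper": 68, "slide": [0, 0, -22], "twist": [0, 0, 0]}, {"gripper": 68, "slide": [0, 0, -25], "twist": [0, 0, 0]}, {"gripper": 68, "slide": [0, -10, -25], "twist": [0, 0, 0]}, {"gripper": 68, "slide": [0, -15, -25], "twist": [0, 0, 0]}, {"gripper": 68, "slide": [0, -15, -20], "twist": [0, 0, 0]}, {"gripper": 68, "slide": [0, -10, -15], "twist": [0, 0, 0]}, {"gripper": 68, "slide": [0, 0, 0], "twist": [0, 0, 0]}])

```text
time_s: 20.6
position: [504.0, -281.0, 209.5]
ee_rot: [-2.448, 0.001, -0.73]
wrist_force: [0.3, 0.5, 0.0]
gripper_width: 68.1
```

```bash
python3 - <<'E'
from kin import *
p,R,s=cur();print(p)
im=capture("wrist");cv2.imwrite("pics/w9.png",im[:,:,::-1])
R1=Ro.from_matrix(toolR(AZM));z=R1.as_matrix()[:,2]
T=np.array([489.5,301,57])+18.7*z;print(T)
T0=T-125*z
q=s["qpos"];L=np.load("L.npy");rv=(R.inv()*R1).as_rotvec()
for k in range(0,15,2):
    f=k/14;q,e=ik(p+(T0-p)*f,R*Ro.from_rotvec(rv*f),q,L);print(q.round(2),e.round(3))
plan(T0,R1,14)
E
```

```text
[ 504.02745887 -281.01501064  209.52015489]
[492.41612435 312.68859759  42.6974511 ]
[-1.1   0.36  1.65  0.64  1.45 -0.55] 0.0
[-1.03  0.31  1.77  0.65  1.4  -0.59] 0.0
[-0.94  0.26  1.87  0.66  1.35 -0.61] 0.0
[-0.84  0.22  1.95  0.68  1.3  -0.62] 0.0
[-0.71  0.19  2.02  0.71  1.24 -0.61] 0.0
[-0.57  0.18  2.06  0.75  1.17 -0.59] 0.0
[-0.4   0.19  2.09  0.8   1.1  -0.55] 0.0
[-0.23  0.21  2.09  0.85  1.03 -0.52] 0.0
twist/row [ 0.    -0.022 -0.027] dist/row 37.2
0 [-26.0, -17.0, 20.0] 1 [-25.0, -17.0, 21.0] 2 [-24.0, -18.0, 22.0] 3 [-23.0, -19.0, 22.0] 4 [-22.0, -19.0, 23.0] 5 [-21.0, -20.0, 23.0] 6 [-20.0, -21.0, 24.0] 7 [-19.0, -21.0, 24.0] 8 [-18.0, -21.0, 24.0] 9 [-17.0, -22.0, 25.0] 10 [-16.0, -23.0, 25.0] 11 [-15.0, -23.0, 26.0] 12 [-14.0, -23.0, 26.0] 13 [-12.0, -23.0, 26.0] 
end [473.4 234.3 137.7] [-2.448e+00 -2.000e-03 -2.420e-01]
```

View pics/w9.png

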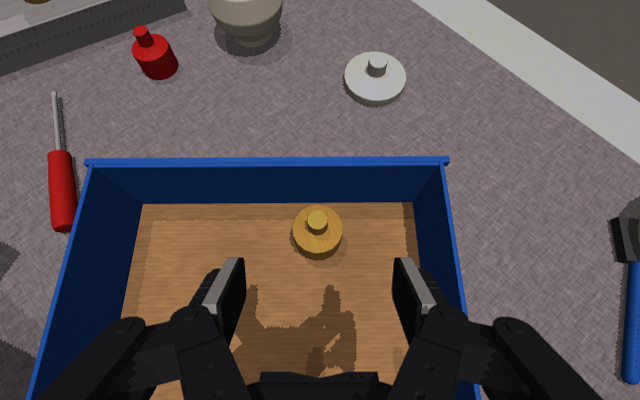

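jog_arm(increments=[{"gripper": 68, "slide": [-26, -17, 20], "twist": [0, -0.022, -0.027]}, {"gripper": 68, "slide": [-25, -17, 21], "twist": [0, -0.022, -0.027]}, {"gripper": 68, "slide": [-24, -18, 22], "twist": [0, -0.022, -0.027]}, {"gripper": 68, "slide": [-23, -19, 22], "twist": [0, -0.022, -0.027]}, {"gripper": 68, "slide": [-22, -19, 23], "twist": [0, -0.022, -0.027]}, {"gripper": 68, "slide": [-21, -20, 23], "twist": [0, -0.022, -0.027]}, {"gripper": 68, "slide": [-20, -21, 24], "twist": [0, -0.022, -0.027]}, {"gripper": 68, "slide": [-19, -21, 24], "twist": [0, -0.022, -0.027]}, {"gripper": 68, "slide": [-18, -21, 24], "twist": [0, -0.022, -0.027]}, {"gripper": 68, "slide": [-17, -22, 25], "twist": [0, -0.022, -0.027]}])

```text
time_s: 21.9
position: [482.3, 88.4, 157.1]
ee_rot: [-2.446, 0.002, -0.38]
wrist_force: [0.5, 1.3, -0.4]
gripper_width: 68.1
```

jog_arm(increments=[{"gripper": 68, "slide": [-16, -23, 25], "twist": [0, -0.022, -0.027]}, {"gripper": 68, "slide": [-15, -23, 26], "twist": [0, -0.022, -0.027]}, {"gripper": 68, "slide": [-14, -23, 26], "twist": [0, -0.022, -0.027]}, {"gripper": 68, "slide": [-12, -23, 26], "twist": [0, -0.022, -0.027]}, {"gripper": 68, "slide": [0, 0, 18], "twist": [0, 0, 0]}, {"gripper": 68, "slide": [0, 0, 18], "twist": [0, 0, 0]}, {"gripper": 68, "slide": [0, 0, 14], "twist": [0, 0, 0]}, {"gripper": 68, "slide": [0, 0, 12], "twist": [0, 0, 0]}, {"gripper": 68, "slide": [0, 0, 8], "twist": [0, 0, 0]}, {"gripper": 68, "slide": [0, 0, 5], "twist": [0, 0, 0]}])

```text
time_s: 23.15
position: [485.1, 281.6, 80.1]
ee_rot: [-2.446, -0.001, -0.242]
wrist_force: [-0.2, -0.8, -1.1]
gripper_width: 67.8
```

```bash
python3 - <<'E'
from kin import *
p,R,s=cur();T=np.array([492.4,312.7,42.7]);R1=Ro.from_matrix(toolR(AZM))
print(p,"to go tool",R.inv().apply(T-p).round(1),(R.inv()*R1).as_rotvec().round(3))
im=capture("wrist");cv2.imwrite("pics/w10.png",im[:,:,::-1])
E
```

```text
[485.05515272 281.5994459   80.13700942] to go tool [-0.4 -0.6 49.2] [0.005 0.001 0.003]
```

View pics/w10.png

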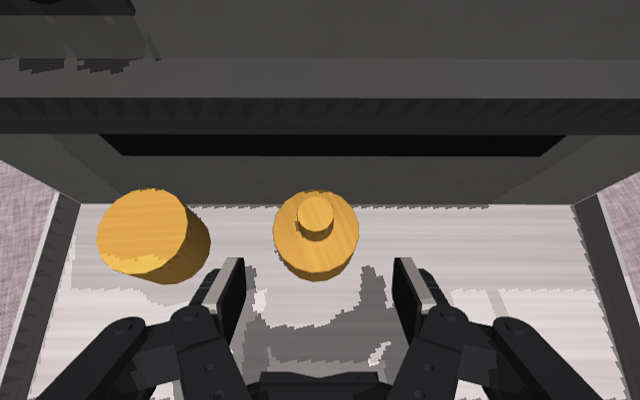

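Cap B is centred (316 vs 319 px), and the blank at left has clearance. Advance and close.

jog_arm(increments=[{"gripper": 68, "slide": [-0.5, 0, 12], "twist": [0.002, 0, 0.001]}, {"gripper": 68, "slide": [-0.5, -0.5, 11], "twist": [0.001, 0, 0.001]}, {"gripper": 68, "slide": [0, 0, 10], "twist": [0.001, 0, 0.001]}, {"gripper": 68, "slide": [0, 0, 9], "twist": [0, 0, 0]}, {"gripper": 68, "slide": [0, 0, 6], "twist": [0, 0, 0]}, {"gripper": 68, "slide": [0, 0, 0], "twist": [0, 0, 0]}, {"gripper": 56, "slide": [0, 0, 0], "twist": [0, 0, 0]}, {"gripper": 50, "slide": [0, 0, 0], "twist": [0, 0, 0]}, {"gripper": 44, "slide": [0, 0, 0], "twist": [0, 0, 0]}, {"gripper": 40, "slide": [0, 0, 0], "twist": [0, 0, 0]}], squeeze=40)

```text
time_s: 24.45
position: [491.8, 311.9, 44.5]
ee_rot: [-2.442, -0.0, -0.244]
wrist_force: [-1.8, -2.6, 6.0]
gripper_width: 46.4
```

```bash
python3 - <<'E'
from kin import *
p,R,s=cur()
print(p,s["wrist_force"],s["gripper_width"],s["ee_rot"])
im=capture("wrist");cv2.imwrite("pics/w11.png",im[:,:,::-1])
E
```

```text
[491.77504274 311.90169858  44.54373479] [-1.83853686 -2.59307038  6.03441242] 46.38554796824546 [-2.44180705e+00 -2.25299441e-04 -2.44060903e-01]
```

View pics/w11.png

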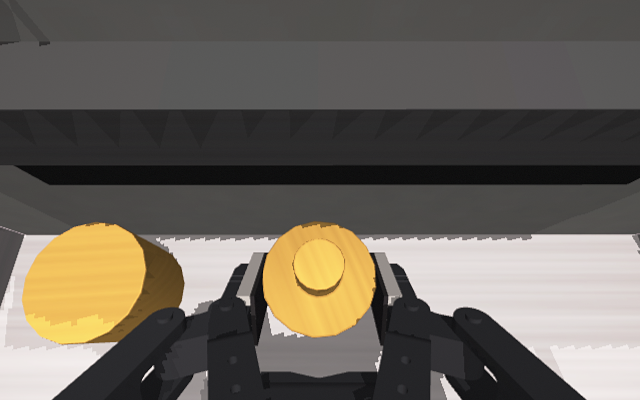

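Gripped (46.4 mm) and upright. Same lift and retreat as before.

jog_arm(increments=[{"gripper": 36, "slide": [0, 0, 0], "twist": [0, 0, 0]}, {"gripper": 36, "slide": [0, -2, -2], "twist": [0, 0, 0]}, {"gripper": 36, "slide": [0, -3, -4], "twist": [0, 0, 0]}, {"gripper": 36, "slide": [0, -3, -8], "twist": [0, 0, 0]}, {"gripper": 36, "slide": [0, 0, -15], "twist": [0, 0, 0]}, {"gripper": 36, "slide": [0, 0, -20], "twist": [0, 0, 0]}, {"gripper": 36, "slide": [0, 0, -22], "twist": [0, 0, 0]}, {"gripper": 36, "slide": [0, 0, -22], "twist": [0, 0, 0]}, {"gripper": 36, "slide": [0, 0, -20], "twist": [0, 0, 0]}, {"gripper": 36, "slide": [0, 0, -12], "twist": [0, 0, 0]}], squeeze=60)

```text
time_s: 25.75
position: [473.8, 238.7, 146.0]
ee_rot: [-2.443, -0.001, -0.245]
wrist_force: [-0.3, -0.3, -2.0]
gripper_width: 46.2
```

```bash
python3 - <<'E'
from kin import *
p,R,s=cur()
print(p,np.round(s["wrist_force"],2),s["gripper_width"])
im=capture("wrist");cv2.imwrite("pics/w12.png",im[:,:,::-1])
u=np.array([.749,-.6625]);v=np.array([.6625,.749]);c=np.array([474,-249.])
# where cap A ended: TCP (548.3,-229.4)-9v
a=np.array([548.3,-229.4])-9*v-c;print("A in tote",a@u,a@v)
R1=Ro.from_matrix(toolR(np.arctan2(v[1],v[0])))
T=np.array([*(c-45*u+55*v+9*v),190]);print(T)
q=s["qpos"];L=np.load("L.npy");rv=(R.inv()*R1).as_rotvec()
for k in range(0,17,4):
    f=k/16;q,e=ik(p+(T-p)*f,R*Ro.from_rotvec(rv*f),q,L);print(q.round(2),e.round(3))
plan(T,R1,16)
E
```

```text
[473.76827138 238.74782059 146.02940452] [-0.34 -0.25 -2.02] 46.15360492971783
A in tote 42.6657 54.90498474999997
[ 482.695  -171.2515  190.    ]
[-0.22  0.2   2.08  0.84  1.04 -0.49] 0.0
[-0.47  0.16  2.09  0.79  1.12 -0.55] 0.0
[-0.69  0.16  2.07  0.74  1.2  -0.59] 0.0
[-0.88  0.19  2.    0.7   1.27 -0.61] 0.0
[-1.03  0.24  1.89  0.69  1.33 -0.59] 0.0
twist/row [0.    0.019 0.023] dist/row 25.8
0 [7.0, 17.0, -18.0] 1 [7.0, 17.0, -18.0] 2 [8.0, 17.0, -18.0] 3 [9.0, 17.0, -17.0] 4 [10.0, 16.0, -17.0] 5 [10.0, 16.0, -17.0] 6 [11.0, 16.0, -17.0] 7 [12.0, 16.0, -17.0] 8 [12.0, 15.0, -17.0] 9 [13.0, 15.0, -16.0] 10 [14.0, 15.0, -16.0] 11 [14.0, 15.0, -16.0] 12 [15.0, 14.0, -15.0] 13 [16.0, 14.0, -15.0] 14 [16.0, 13.0, -15.0] 15 [17.0, 13.0, -15.0] 
end [ 482.9 -171.3  190.4] [-2.443e+00  2.000e-03 -7.220e-01]
```

View pics/w12.png

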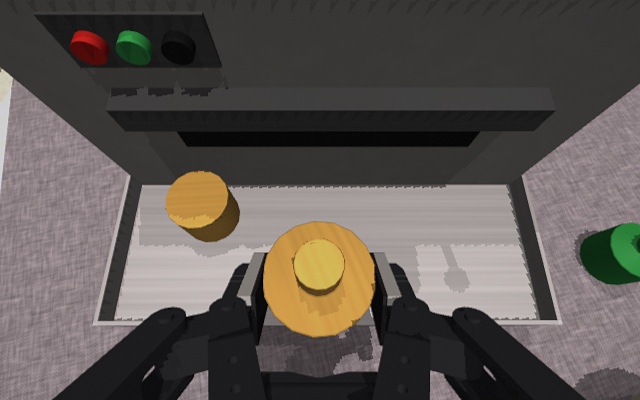

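The blank still stands and B is held. Carrying it to tote x = −45, y = 55.

jog_arm(increments=[{"gripper": 36, "slide": [7, 17, -18], "twist": [0, 0.019, 0.023]}, {"gripper": 36, "slide": [7, 17, -18], "twist": [0, 0.019, 0.023]}, {"gripper": 36, "slide": [8, 17, -18], "twist": [0, 0.019, 0.023]}, {"gripper": 36, "slide": [9, 17, -17], "twist": [0, 0.019, 0.023]}, {"gripper": 36, "slide": [10, 16, -17], "twist": [0, 0.019, 0.023]}, {"gripper": 36, "slide": [10, 16, -17], "twist": [0, 0.019, 0.023]}, {"gripper": 36, "slide": [11, 16, -17], "twist": [0, 0.019, 0.023]}, {"gripper": 36, "slide": [12, 16, -17], "twist": [0, 0.019, 0.023]}, {"gripper": 36, "slide": [12, 15, -17], "twist": [0, 0.019, 0.023]}, {"gripper": 36, "slide": [13, 15, -16], "twist": [0, 0.019, 0.023]}])

```text
time_s: 27.05
position: [478.8, -16.5, 172.0]
ee_rot: [-2.443, 0.003, -0.543]
wrist_force: [0.6, -0.2, -2.2]
gripper_width: 46.3
```

jog_arm(increments=[{"gripper": 36, "slide": [14, 15, -16], "twist": [0, 0.019, 0.023]}, {"gripper": 36, "slide": [14, 15, -16], "twist": [0, 0.019, 0.023]}, {"gripper": 36, "slide": [15, 14, -15], "twist": [0, 0.019, 0.023]}, {"gripper": 36, "slide": [16, 14, -15], "twist": [0, 0.019, 0.023]}, {"gripper": 36, "slide": [16, 13, -15], "twist": [0, 0.019, 0.023]}, {"gripper": 36, "slide": [17, 13, -15], "twist": [0, 0.019, 0.023]}, {"gripper": 36, "slide": [0, 0, 0], "twist": [0, 0, 0]}, {"gripper": 36, "slide": [0, 0, 0], "twist": [0, 0, 0]}, {"gripper": 36, "slide": [0, 0, 0], "twist": [0, 0, 0]}, {"gripper": 36, "slide": [0, 0, 0], "twist": [0, 0, 0]}])

```text
time_s: 28.3
position: [482.7, -169.2, 188.2]
ee_rot: [-2.443, 0.005, -0.72]
wrist_force: [0.5, 0.4, -2.3]
gripper_width: 45.6
```

```bash
python3 - <<'E'
from kin import *
p,R,s=cur()
print(p,np.round(s["wrist_force"],2),s["gripper_width"],s["ee_rot"])
im=capture("wrist");cv2.imwrite("pics/w13.png",im[:,:,::-1])
R1=Ro.from_matrix(toolR(np.arctan2(.749,.6625)))
plan([482.7,-171.3,60],R1,10)
E
```

```text
[ 482.72767978 -169.20966169  188.19008243] [ 0.52  0.38 -2.29] 45.599801480255636 [-2.44329495  0.00468924 -0.72028605]
twist/row [ 0.     0.001 -0.   ] dist/row 12.8
0 [0.0, 8.0, 10.0] 1 [0.0, 8.0, 10.0] 2 [0.0, 8.0, 10.0] 3 [0.0, 9.0, 10.0] 4 [0.0, 8.0, 10.0] 5 [0.0, 9.0, 9.0] 6 [0.0, 8.0, 10.0] 7 [0.0, 9.0, 9.0] 8 [1.0, 8.0, 10.0] 9 [0.0, 9.0, 9.0] 
end [ 482.1 -171.4   59.9] [-2.443 -0.003 -0.727]
```

View pics/w13.png

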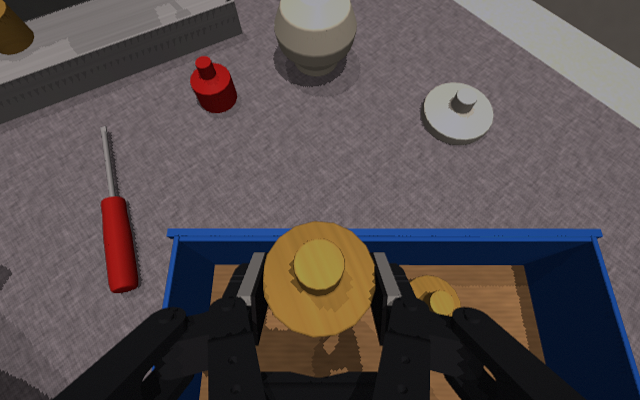

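Cap A is at (435,297) with clear space beside it. Descending to TCP z 60 (A touched at about 51).

jog_arm(increments=[{"gripper": 36, "slide": [0, 8, 10], "twist": [0, 0, 0]}, {"gripper": 36, "slide": [0, 9, 11], "twist": [0, 0, 0]}, {"gripper": 36, "slide": [0, 10, 12], "twist": [0, 0, 0]}, {"gripper": 36, "slide": [0, 11, 12], "twist": [0, 0, 0]}, {"gripper": 36, "slide": [0, 11, 12], "twist": [0, 0, 0]}, {"gripper": 36, "slide": [0, 11, 12], "twist": [0, 0, 0]}, {"gripper": 36, "slide": [0, 9, 10], "twist": [0, 0, 0]}, {"gripper": 36, "slide": [0, 7, 8], "twist": [0, 0, 0]}, {"gripper": 36, "slide": [0, 5, 6], "twist": [0, 0, 0]}, {"gripper": 36, "slide": [0, 2, 3], "twist": [0, 0, 0]}])

```text
time_s: 29.6
position: [481.2, -171.0, 61.0]
ee_rot: [-2.443, 0.005, -0.721]
wrist_force: [0.4, 0.3, -2.2]
gripper_width: 45.6
```

jog_arm(increments=[{"gripper": 36, "slide": [0, 0.6, 0.7], "twist": [0, 0, 0]}, {"gripper": 36, "slide": [0, 0.6, 0.7], "twist": [0, 0, 0]}, {"gripper": 36, "slide": [0, 0.6, 0.7], "twist": [0, 0, 0]}, {"gripper": 36, "slide": [0, 0.6, 0.7], "twist": [0, 0, 0]}, {"gripper": 36, "slide": [0, 0, 0], "twist": [0, 0, 0]}, {"gripper": 36, "slide": [0, 0, 0], "twist": [0, 0, 0]}, {"gripper": 36, "slide": [0, 0, 0], "twist": [0, 0, 0]}, {"gripper": 36, "slide": [0, 0, 0], "twist": [0, 0, 0]}, {"gripper": 36, "slide": [0, 0, 0], "twist": [0, 0, 0]}, {"gripper": 36, "slide": [0, 0, 0], "twist": [0, 0, 0]}])

```text
time_s: 30.85
position: [481.1, -171.1, 57.6]
ee_rot: [-2.443, 0.004, -0.721]
wrist_force: [0.3, -0.1, -1.8]
gripper_width: 45.8
```

jog_arm(increments=[{"gripper": 36, "slide": [0, 0.6, 0.7], "twist": [0, 0, 0]}, {"gripper": 36, "slide": [0, 0.6, 0.7], "twist": [0, 0, 0]}, {"gripper": 36, "slide": [0, 0.6, 0.7], "twist": [0, 0, 0]}, {"gripper": 36, "slide": [0, 0.6, 0.7], "twist": [0, 0, 0]}, {"gripper": 36, "slide": [0, 0.3, 0.4], "twist": [0, 0, 0]}, {"gripper": 36, "slide": [0, 0.3, 0.4], "twist": [0, 0, 0]}, {"gripper": 36, "slide": [0, 0, 0], "twist": [0, 0, 0]}, {"gripper": 36, "slide": [0, 0, 0], "twist": [0, 0, 0]}, {"gripper": 36, "slide": [0, 0, 0], "twist": [0, 0, 0]}, {"gripper": 36, "slide": [0, 0, 0], "twist": [0, 0, 0]}])

```text
time_s: 32.1
position: [481.1, -171.0, 53.0]
ee_rot: [-2.443, 0.004, -0.721]
wrist_force: [-0.4, 0.2, -1.8]
gripper_width: 46.2
```

jog_arm(increments=[{"gripper": 36, "slide": [0, 0.3, 0.4], "twist": [0, 0, 0]}, {"gripper": 36, "slide": [0, 0.3, 0.4], "twist": [0, 0, 0]}, {"gripper": 36, "slide": [0, 0.3, 0.4], "twist": [0, 0, 0]}, {"gripper": 36, "slide": [0, 0.3, 0.4], "twist": [0, 0, 0]}, {"gripper": 36, "slide": [0, 0.3, 0.4], "twist": [0, 0, 0]}, {"gripper": 36, "slide": [0, 0.3, 0.4], "twist": [0, 0, 0]}, {"gripper": 36, "slide": [0, 0, 0], "twist": [0, 0, 0]}, {"gripper": 36, "slide": [0, 0, 0], "twist": [0, 0, 0]}, {"gripper": 36, "slide": [0, 0, 0], "twist": [0, 0, 0]}, {"gripper": 36, "slide": [0, 0, 0], "twist": [0, 0, 0]}])

```text
time_s: 33.35
position: [481.2, -170.9, 49.9]
ee_rot: [-2.443, 0.004, -0.721]
wrist_force: [-1.1, 0.8, -1.6]
gripper_width: 45.8
```

jog_arm(increments=[{"gripper": 36, "slide": [0, 0.3, 0.4], "twist": [0, 0, 0]}, {"gripper": 36, "slide": [0, 0.3, 0.4], "twist": [0, 0, 0]}, {"gripper": 36, "slide": [0, 0.3, 0.3], "twist": [0, 0, 0]}, {"gripper": 36, "slide": [0, 0.3, 0.3], "twist": [0, 0, 0]}, {"gripper": 36, "slide": [0, 0, 0], "twist": [0, 0, 0]}, {"gripper": 36, "slide": [0, 0, 0], "twist": [0, 0, 0]}, {"gripper": 36, "slide": [0, 0, 0], "twist": [0, 0, 0]}, {"gripper": 36, "slide": [0, 0, 0], "twist": [0, 0, 0]}, {"gripper": 36, "slide": [0, 0, 0], "twist": [0, 0, 0]}, {"gripper": 36, "slide": [0, 0, 0], "twist": [0, 0, 0]}])

```text
time_s: 34.6
position: [481.2, -170.9, 48.1]
ee_rot: [-2.443, 0.004, -0.721]
wrist_force: [-1.7, -0.6, 3.3]
gripper_width: 45.9
```

Contact: Fz went from about −2 to +3.3 N. Release.

jog_arm(increments=[{"gripper": 47, "slide": [0, 0, 0], "twist": [0, 0, 0]}, {"gripper": 48, "slide": [0, 0, 0], "twist": [0, 0, 0]}, {"gripper": 49, "slide": [0, 0, 0], "twist": [0, 0, 0]}, {"gripper": 51, "slide": [0, 0, 0], "twist": [0, 0, 0]}, {"gripper": 54, "slide": [0, 0, 0], "twist": [0, 0, 0]}, {"gripper": 58, "slide": [0, 0, 0], "twist": [0, 0, 0]}, {"gripper": 62, "slide": [0, 0, 0], "twist": [0, 0, 0]}, {"gripper": 65, "slide": [0, 0, 0], "twist": [0, 0, 0]}, {"gripper": 66, "slide": [0, 0, 0], "twist": [0, 0, 0]}, {"gripper": 66, "slide": [0, 0, 0], "twist": [0, 0, 0]}], squeeze=20)

```text
time_s: 35.85
position: [481.2, -170.9, 48.1]
ee_rot: [-2.444, 0.004, -0.721]
wrist_force: [-0.1, -0.5, 0.6]
gripper_width: 66.2
```

```bash
python3 - <<'E'
from kin import *
p,R,s=cur();print(p,s["wrist_force"],s["gripper_width"])
im=capture("wrist");cv2.imwrite("pics/w14.png",im[:,:,::-1])
E
```

```text
[ 481.15176139 -170.87091202   48.09185674] [-0.12233244 -0.46364408  0.55752027] 66.16306186470291
```

View pics/w14.png

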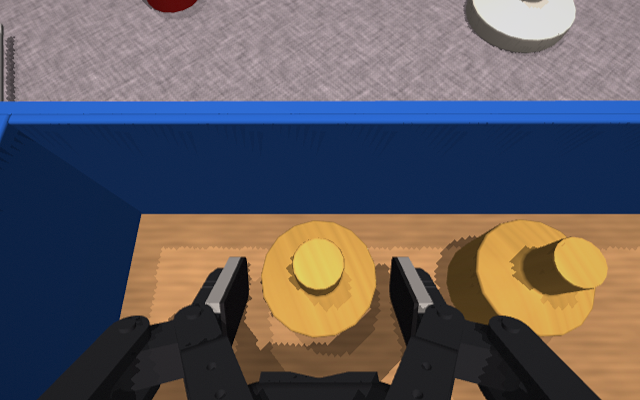

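Cap B is released and upright at (318,265), with A beside it at right (535,275). Retreating.

jog_arm(increments=[{"gripper": 66, "slide": [0, 0, -5], "twist": [0, 0, 0]}, {"gripper": 66, "slide": [0, 0, -10], "twist": [0, 0, 0]}, {"gripper": 66, "slide": [0, 0, -18], "twist": [0, 0, 0]}, {"gripper": 66, "slide": [0, 0, -22], "twist": [0, 0, 0]}, {"gripper": 66, "slide": [0, 0, -25], "twist": [0, 0, 0]}, {"gripper": 66, "slide": [0, -10, -25], "twist": [0, 0, 0]}, {"gripper": 66, "slide": [0, -15, -25], "twist": [0, 0, 0]}, {"gripper": 66, "slide": [0, -15, -20], "twist": [0, 0, 0]}, {"gripper": 66, "slide": [0, -10, -15], "twist": [0, 0, 0]}, {"gripper": 66, "slide": [0, 0, 0], "twist": [0, 0, 0]}])

```text
time_s: 37.15
position: [436.8, -223.6, 208.3]
ee_rot: [-2.446, 0.001, -0.722]
wrist_force: [-0.2, 0.2, 0.1]
gripper_width: 66.2
```

```bash
python3 - <<'E'
from kin import *
p,R,s=cur();print(s["time_s"],p,s["wrist_force"])
a=capture("wrist");b=capture("scene")
cv2.imwrite("pics/w15.png",a[:,:,::-1]);cv2.imwrite("pics/s15.png",b[:,:,::-1])
E
```

```text
37.15 [ 436.77249389 -223.57795251  208.27290601] [-0.17075185  0.2201307   0.08883598]
```

View pics/w15.png

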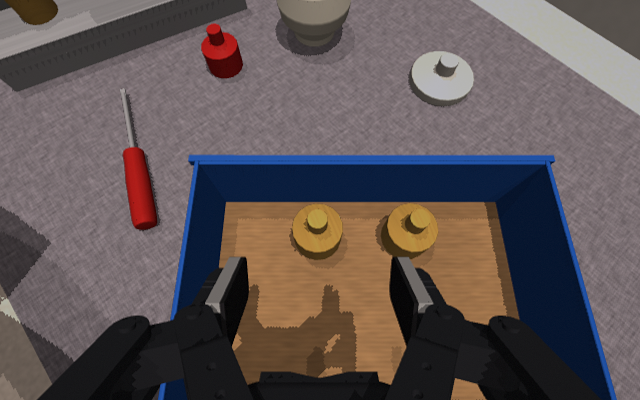

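View pics/s15.png

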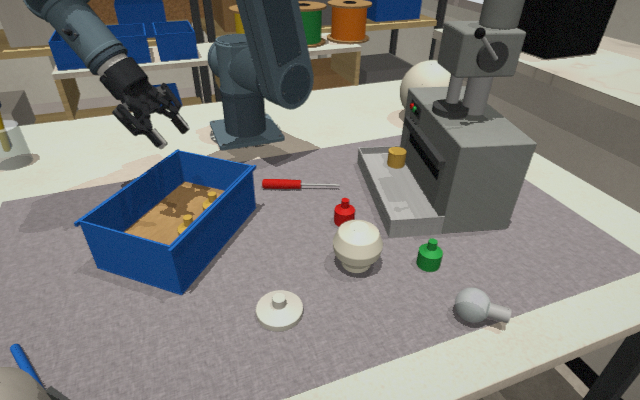

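Both caps stand in the tote, necks at (317,220) and (420,219). The blank is in its place in the tray, and the bystanders look unmoved. Last, a position check.

```bash
python3 - <<'E'
from kin import *
u=np.array([.749,-.6625]);v=np.array([.6625,.749]);c=np.array([474,-249.])
for q in [(317,220),(420,219)]:
    w=ray("wrist",*q,95)[:2]-c;print((w@u).round(1),(w@v).round(1))
print(r.job_done())
E
```

```text
-48.5 54.6
39.8 55.5
the job is handed in; nothing more can be done
None
```

Both necked caps now stand upright, side by side, on the packing board in the tote, and I handed the job in at about 37 s of the 59 s allowed. The blank is still standing in its place in the tray.

- **Grasp and placing:** I gripped each cap by its skirt with the tool tilted 40°. Each was lowered until the wrist force showed it resting on the board, rising about 5 N in both cases. I then opened the fingers slowly and backed the arm clear.
- **Final positions:** My last wrist-picture check put the caps at tote x ≈ −48 and +40 mm, y ≈ 55 mm, inside the 125 and 75 mm limits. The board was felt at about 34–35 mm above the tote's underside; the picture estimate had been 32 mm. The wrist force read near zero at the end. By eye, the bystanders and the red and green decoys had not moved.
- **What went wrong on the way:**
  - My first approach over the tote, along its long side, ran close to the limit of joint 5. I turned the tool about 87° in mid-air with cap A held and set both caps down across the short side.
  - The jog tool refused two early calls because a field was missing; nothing moved.
  - The top and scene views differed by about 6 mm on the caps' x position. The wrist view settled which to use.

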